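Fill a lidded bowl with roasted chestnuts

ROBOT

A 6-joint arm with a two-finger parallel gripper is mounted at the origin on the work surface. World frame = base frame: x ahead of the robot, y to its left, z up, the work surface at z = 0. Lengths are in mm, angles in rad, forces in N, time in s.
With the tool pointing down it reaches from about 350 to 775 mm from the base axis. Payload 7.3 kg.
Tool frame: the origin (TCP) lies midway between the tips of the shut fingers; the grasp point (between the pads) lies 19 mm behind it; z points along the fingers, y is the line along which they close (so a half turn about z gives the same grasp; the last joint's range is limited). The gripper opens to 92 mm and grips with 3 to 60 N. Pads are 19 mm wide; open, the fingers measure 130 mm over their backs; the gripper's body (75 mm by 190 mm) begins 47 mm behind the grasp point.
Start: joints at [-0.146, 0.342, 1.524, -0, 1.275, -0.146], TCP at [525.019, 0.019, 226.741] pointing down, gripper open.
Joint ranges: [-2.53, 2.53], [-0.77, 2.02], [0.04, 2.7], [-1, 4.14], [0.28, 2.66], [-3.11, 3.11]. Speed limits (rad/s): [2.57, 2.57, 3.14, 3.14, 3.14, 3.14].

INTERFACE

Orientations are given as [roll, pitch, yaw] about the fixed x, y, z axes, in that order (R = Rz(yaw) Ry(pitch) Rx(roll)).
In Python, from plant import bot gives the robot as it stands.
- The arm moves only by the tool servo_tool, never from a script. Its argument "deltas" is a list of rows, each a list of 2 entries, a list of its own where there are three numbers: the shift along the tool's x, y, z in m, then the turn, a rotation vector about the tool's x, y, z in degrees. A call has 1 to 20 rows; each row shifts and turns the commanded pose from where the row before left it, along the tool's axes as they then stand; what a row does not reach is not made up. A row lasts 1/8 s, in which the tool goes at most 62.5 mm and 10.7 degrees, less where a joint would pass 70% of its speed; a pose out of reach is approached as far as the arm can. A call with a gripper value outside its range is refused whole. "fingers" is the opening, from 0 (shut) to 1 (fully open), set as the call begins (left out, the last holds). The fingers move at their own pace and stop on an object; the grip force is fixed at half the most. Time passes only in rows, so rows that do not move let the fingers close. It gives the time, the measured TCP pose, the force, the opening and the grip force at its end, in the units of the state.
- bot.get_obs(): the state, without advancing time (a new reading comes with each control period).
- bot.capture(name): name is "scene" or "side" or "wrist"; returns the picture (400x640x3 uint8, red, green, blue); there is no depth.
- bot.camera_model(name): a dict with "mtx" (3x3 intrinsics, pixels), "xyz" and "rotation" of the camera in the world. Camera axes: x right, y down, z forward; pixel columns grow to the right and rows downward; lengths in mm; the calibration is good to about 2 mm. A picture is of the moment at which its call begins: read the wrist's pose just before it. camera_model takes no time and is no camera call; for the wrist camera it gives the pose at the moment of the call.
- bot.close_job(): hands the job in; it is judged then, once.
The state is a dict: "time": time; "joint_positions": joint angles; "dq": joint speeds; "tau": joint torques, N m; "tool_pos": TCP position; "tcp_rot": TCP orientation; "contact_force": force on the tool from outside, world axes, zero at the start; "moment": the same for the moment, N m; "grip_width": finger opening in mm; "finger_force": force on a finger pad.
Only numpy, scipy, OpenCV 4.12 (cv2) and the standard library are available. Lean on these libraries where they do the work, as an engineer would, in place of code of your own. Each camera call takes 0.05 s, during which the arm holds its last target. There are 200 camera calls.

TASK

Take the lid off the lacquered bowl and lay it right way up on the round cork trivet. Use the steel scoop to move every roasted chestnut from the long wooden tray into the bowl, never touching a chestnut with the fingers. Then stand the scoop back upright on its square blue saucer and put the lid back on the bowl, seated and level on the rim; leave the other tableware where it is.

Things in the scene. Friction and masses are not known exactly. Their poses are not given: they have to be found in the camera images.
- nut0: roasted chestnut in its hard, glossy brown shell, a squat top shape 38 mm across and 28 mm high, 20 g; 5 to 7 of these are present; origin at its middle (14 mm above its flat end)
- nut1: roasted chestnut in its hard, glossy brown shell, a squat top shape 38 mm across and 28 mm high, 20 g; 5 to 7 of these are present; origin at its middle (14 mm above its flat end)
- nut2: roasted chestnut in its hard, glossy brown shell, a squat top shape 38 mm across and 28 mm high, 20 g; 5 to 7 of these are present; origin at its middle (14 mm above its flat end)
- nut3: roasted chestnut in its hard, glossy brown shell, a squat top shape 38 mm across and 28 mm high, 20 g; 5 to 7 of these are present; origin at its middle (14 mm above its flat end)
- nut4: roasted chestnut in its hard, glossy brown shell, a squat top shape 38 mm across and 28 mm high, 20 g; 5 to 7 of these are present; origin at its middle (14 mm above its flat end)
- nut5: roasted chestnut in its hard, glossy brown shell, a squat top shape 38 mm across and 28 mm high, 20 g; 5 to 7 of these are present; origin at its middle (14 mm above its flat end)
- nut6: roasted chestnut in its hard, glossy brown shell, a squat top shape 38 mm across and 28 mm high, 20 g; 5 to 7 of these are present; origin at its middle (14 mm above its flat end)
- tray: heavy fixed open tray of pale wood, 310 x 116 x 52 mm outside, walls and floor 8 mm thick (inside 294 long, 100 wide, 44 deep, upright walls); origin: centre of its underside; x along its length (+x away from the robot), z up. The chestnuts start in its half nearer the robot (-x)
- scoop: steel scoop, upright wooden handle, 140 g, standing on its saucer. Pan 66 long (x) x 86 mm, floor 2.5 mm thick, lip (open edge) at x = -33 mm, back wall 32 mm high at x = +33, side walls 24 mm high from x = -12 to the back. Handle: flat-sided bar, x = 32 to 56 mm, y = -8 to 8, z = 30 to 135, gripped across y. Origin: centre of the pan's underside, z up
- rest: fixed square blue ceramic saucer (scoop stand), 130 x 130 mm, flat, 10 mm thick; origin: centre of its underside, z up
- bowl: loose lacquered wooden bowl, 150 mm across its rim and 88 mm high, foot 84 mm across, wall 4 mm, inner floor 7 mm up; origin: centre of its underside, z up. 280 g
- lid: loose lacquered lid, 120 g, at the start seated on the bowl. Flange 160 mm across, 5 mm thick; under it a boss 8 mm high, 120 mm (bottom) to 130 mm (top) across, that fits inside the bowl's rim (142 mm inside). Knob 36 mm across at z = 33 to 43 mm on a 30 mm neck from z = 19. Origin: centre of the boss's underside, z up; seated, it lies 80 mm above the bowl's origin
- trivet: fixed round cork trivet, 160 mm across, 8 mm thick; origin: centre of its underside, z up
- teacup: white teacup, 72 mm across, 78 mm high, not part of the job; origin: centre of its underside
- soy_bottle: amber sauce bottle, 52 mm across, 110 mm high, not part of the job; origin: centre of its underside
Things that resemble listed ones, but are neither listed nor needed, are in the scene too. Several things have the shape of the scoop; the one meant has the colours described above.

How it is judged (in metres and radians):
On the way, in this order (a step that is already met when the one before it is completed fails the run):
1. the lid lies flat on the trivet, let go (horizontal distance between lid and trivet below 0.04 m and z of lid in the frame of trivet between 0.005 and 0.012 m and angle between lid's own z axis and vertical below 0.06 rad and contact force between the fingers and lid below 0.1 N), for 0.2 s.
2. a chestnut has been lifted clear of the tray in the scoop (((x of nut0 in the frame of scoop between -0.04 and 0.035 m and y of nut0 in the frame of scoop between -0.045 and 0.045 m and z of nut0 in the frame of scoop between 0.005 and 0.06 m and height (world z) of nut0 above 0.08 m) or (x of nut1 in the frame of scoop between -0.04 and 0.035 m and y of nut1 in the frame of scoop between -0.045 and 0.045 m and z of nut1 in the frame of scoop between 0.005 and 0.06 m and height (world z) of nut1 above 0.08 m) or (x of nut2 in the frame of scoop between -0.04 and 0.035 m and y of nut2 in the frame of scoop between -0.045 and 0.045 m and z of nut2 in the frame of scoop between 0.005 and 0.06 m and height (world z) of nut2 above 0.08 m) or (x of nut3 in the frame of scoop between -0.04 and 0.035 m and y of nut3 in the frame of scoop between -0.045 and 0.045 m and z of nut3 in the frame of scoop between 0.005 and 0.06 m and height (world z) of nut3 above 0.08 m) or (x of nut4 in the frame of scoop between -0.04 and 0.035 m and y of nut4 in the frame of scoop between -0.045 and 0.045 m and z of nut4 in the frame of scoop between 0.005 and 0.06 m and height (world z) of nut4 above 0.08 m) or (x of nut5 in the frame of scoop between -0.04 and 0.035 m and y of nut5 in the frame of scoop between -0.045 and 0.045 m and z of nut5 in the frame of scoop between 0.005 and 0.06 m and height (world z) of nut5 above 0.08 m) or (x of nut6 in the frame of scoop between -0.04 and 0.035 m and y of nut6 in the frame of scoop between -0.045 and 0.045 m and z of nut6 in the frame of scoop between 0.005 and 0.06 m and height (world z) of nut6 above 0.08 m))), for 0.2 s.
3. all the chestnuts are in the bowl (horizontal distance between each of nut0, nut1, nut2, nut3, nut4, nut5, nut6 and bowl below 0.068 m and z of nut0 in the frame of bowl between 0.005 and 0.08 m and z of nut1 in the frame of bowl between 0.005 and 0.08 m and z of nut2 in the frame of bowl between 0.005 and 0.08 m and z of nut3 in the frame of bowl between 0.005 and 0.08 m and z of nut4 in the frame of bowl between 0.005 and 0.08 m and z of nut5 in the frame of bowl between 0.005 and 0.08 m and z of nut6 in the frame of bowl between 0.005 and 0.08 m), for 0.3 s.
At the end, for the whole second after the job is handed in: every chestnut present is in the upright bowl; the lid is centred on it within 12 mm, its boss down inside the rim (origin 76 to 83.5 mm above the bowl's), level within 0.05 rad; the scoop stands upright (0.06 rad) on the saucer, centred within 45 mm each way; all at rest (all of step 3 and angle between each of bowl, scoop's own z axis and vertical below 0.06 rad and height (world z) of bowl below 0.006 m and horizontal distance between lid and bowl below 0.012 m and z of lid in the frame of bowl between 0.076 and 0.0835 m and angle between lid's own z axis and vertical below 0.05 rad and linear speed of each of lid, scoop below 0.02 m/s and x of scoop in the frame of rest between -0.045 and 0.045 m and y of scoop in the frame of rest between -0.045 and 0.045 m and z of scoop in the frame of rest between 0.006 and 0.015 m); the robot touches nothing.
It fails at once if a finger touches a chestnut (contact force between the fingers and nut0 above 0.5 N or contact force between the fingers and nut1 above 0.5 N or contact force between the fingers and nut2 above 0.5 N or contact force between the fingers and nut3 above 0.5 N or contact force between the fingers and nut4 above 0.5 N or contact force between the fingers and nut5 above 0.5 N or contact force between the fingers and nut6 above 0.5 N).
It fails at once if other tableware is moved by more than 30 mm (distance of any of teacup, soy_bottle from where it was at the start of the episode above 0.03 m).
Of nut0, nut1, nut2, nut3, nut4, nut5, nut6 only 5 to 7 are there at a start; the rules pass over those that are not, and their reading is None.
At some moment in a run one of bowl, lid may be knocked a few centimetres aside while the robot is not near it.
It also fails if it takes over 192 s, if anything falls off the work surface, if the arm or the gripper's body presses on something with over 40 N, if the wrist force passes 120 N, or if a joint passes its speed limit or range.

## Working session

There is one attempt and no reset: what is moved stays moved. The work goes in short steps, Python scripts to look and compute and a tool call to move; the robot and the scene stay as the last step left them, time stands still between calls to the robot, and variables do not carry over. Pictures are saved under pics/ and viewed, at most 17 in all, crops included, and the job is handed in when it is done.

Besides the shell and the picture viewer there is one more tool, called after "Emit:" by a JSON object that holds its "method" and its "body", one argument or row to a line. servo_tool: Moves the arm, as the interface text tells. Its arguments: {"type":"object","properties":{"deltas":{"type":"array"},"fingers":{"type":"number"}},"required":["deltas"]}

```bash
mkdir -p pics; ls; python3 - <<'E'
from plant import bot
import cv2
o=bot.get_obs(); print(o)
for n in ["scene","side","wrist"]:
    m=bot.camera_model(n); print(n,m)
    im=bot.capture(n); cv2.imwrite(f"pics/{n}0.png",im[:,:,::-1])
E
```

```text
pics
{'time': 0.0, 'joint_positions': array([-1.46019592e-01,  3.42734000e-01,  1.52499881e+00, -2.79143478e-05,
        1.27543578e+00, -1.45978536e-01]), 'dq': array([ 0.00026241,  0.00085766,  0.00101241, -0.00050402,  0.00140467,
       -0.0004279 ]), 'tau': array([ 7.61924657e-04, -4.31245601e+01, -2.44219762e+01,  7.17750052e-02,
        5.59406646e-02, -1.04314388e-04]), 'tool_pos': array([5.24588083e+02, 6.39661954e-02, 2.26045485e+02]), 'tcp_rot': array([-3.14002960e+00, -2.02826835e-04,  1.57076326e+00]), 'contact_force': array([0.2684139 , 0.27989746, 0.18522758]), 'moment': array([-0.06263682,  0.01853529, -0.01185979]), 'finger_force': 0.0, 'grip_width': 91.8710073831522}
scene {'mtx': array([[456.5002196 ,   0.        , 318.35247437],
       [  0.        , 456.5002196 , 201.06023884],
       [  0.        ,   0.        ,   1.        ]]), 'xyz': array([1524.07105836, -219.65491459,  806.88693318]), 'rotation': array([-2.15586071,  0.01410828,  1.20242809])}
side {'mtx': array([[450.09864991,   0.        , 322.58064291],
       [  0.        , 450.09864991, 195.71366703],
       [  0.        ,   0.        ,   1.        ]]), 'xyz': array([-259.19235228, -680.50601926,  891.3849868 ]), 'rotation': array([-2.19011977, -0.00470616, -0.74495105])}
wrist {'mtx': array([[351.0264474 ,   0.        , 314.27545002],
       [  0.        , 351.0264474 , 203.71848861],
       [  0.        ,   0.        ,   1.        ]]), 'xyz': array([524.51928477,  75.74839124, 384.31331525]), 'rotation': array([2.86044302e+00, 5.68796036e-04, 6.93388273e-04])}
```

View pics/scene0.png

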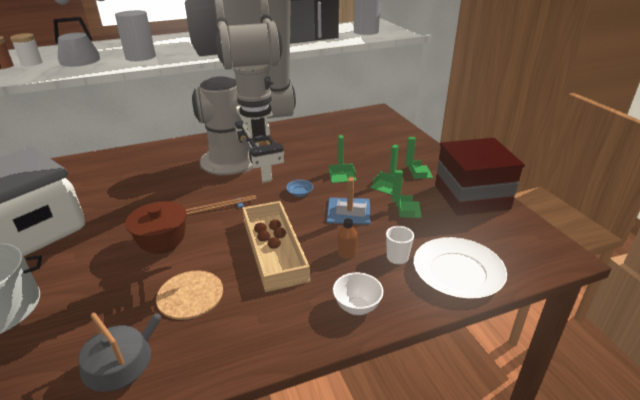

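View pics/side0.png

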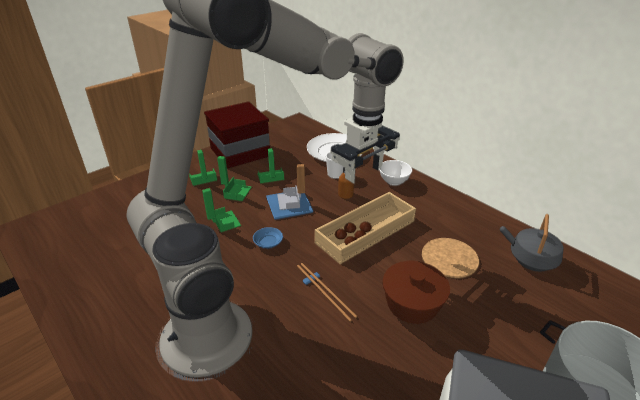

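Scene view: steel scoop with wooden handle on the blue square saucer at (350,205); look-alikes are green scoops at (341,165), (387,175), (416,165), (403,200). Bowl+lid at (158,226), trivet (190,294), tray (275,243), soy bottle (347,240), teacup (399,245). Look-alikes for bowl: white bowl (358,293), blue bowl (300,188).

```bash
cat > h.py <<'E'
import numpy as np, cv2
from scipy.spatial.transform import Rotation as Ro
from plant import bot
def cam(n):
    m=bot.camera_model(n); return np.array(m["mtx"]),np.array(m["xyz"]),Ro.from_euler('xyz',m["rotation"]).as_matrix()
def ray(c,uv):
    K,t,R=c; uv=np.atleast_2d(uv).astype(float)
    return (np.c_[uv,np.ones(len(uv))]@np.linalg.inv(K).T)@R.T
def plane(c,uv,z):
    d=ray(c,uv); return c[1]+d*((z-c[1][2])/d[:,2])[:,None]
def tri(c1,u1,c2,u2):
    A=[];b=[]
    for c,u in((c1,u1),(c2,u2)):
        d=ray(c,u)[0]; d/=np.linalg.norm(d); P=np.eye(3)-np.outer(d,d); A.append(P); b.append(P@c[1])
    return np.linalg.solve(sum(A),sum(b))
def proj(c,X):
    K,t,R=c; p=(np.atleast_2d(X)-t)@R@K.T; return p[:,:2]/p[:,2:]
def hsvmask(im,lo,hi):  # im RGB
    return cv2.inRange(cv2.cvtColor(im,cv2.COLOR_RGB2HSV),lo,hi)
def blobs(m,amin=30):
    cs,_=cv2.findContours(m,cv2.RETR_EXTERNAL,cv2.CHAIN_APPROX_NONE)
    return sorted([c for c in cs if cv2.contourArea(c)>amin],key=lambda c:-cv2.contourArea(c))
E
python3 - <<'E'
import sys; sys.path.insert(0,'.')
from h import *
np.set_printoptions(precision=1,suppress=True)
im={n:cv2.imread(f"pics/{n}0.png")[:,:,::-1].copy() for n in("scene","side")}
for n,pts in (("scene",dict(lid=(158,212),triv=(190,294),tray=(255,210),sauc=(335,214),handle=(352,185),nut=(262,228))),("side",dict(lid=(400,290),triv=(450,257),sauc=(280,211),handle=(301,178),tray=(370,245)))):
    h=cv2.cvtColor(im[n],cv2.COLOR_RGB2HSV)
    for k,(u,v) in pts.items(): print(n,k,h[v,u])
ranges=dict(blue=((100,90,60),(125,255,255)),cork=((8,60,140),(22,200,255)),lid=((0,120,50),(9,255,150)))
for n in im:
    c=cam(n)
    for k,(lo,hi) in ranges.items():
        for b in blobs(hsvmask(im[n],lo,hi),80)[:6]:
            M=cv2.moments(b); u=(M['m10']/M['m00'],M['m01']/M['m00'])
            print(n,k,cv2.contourArea(b),np.array(u),cv2.boundingRect(b),plane(c,u,8)[0])
# tops of images
tr=[(244,208),(291,204),(307,273),(264,288)]
cv2.imwrite("pics/c1.png",np.hstack([cv2.resize(cv2.cvtColor(im["scene"],4)[160:310,120:420],None,fx=2.6,fy=2.6)]))
E
```

```text
scene lid [  8 169  74]
scene triv [ 15 120 218]
scene tray [ 16 103 143]
scene sauc [106  82 112]
scene handle [ 13 128 118]
scene nut [  9 153  85]
side lid [  8 179  97]
side triv [ 16 123 185]
side sauc [105 122 150]
side handle [ 14 140 102]
side tray [ 18 104 115]
scene blue 158.0 [296.3 188. ] (287, 182, 22, 12) [293.8 164.9   8. ]
scene cork 3565.0 [275.4 244. ] (242, 201, 68, 88) [551.3  15.6   8. ]
scene cork 2408.0 [189.4 293.8] (156, 270, 67, 48) [ 657.2 -234.4    8. ]
scene cork 1349.5 [317.4 389.3] (270, 371, 84, 29) [1015.3  -37.3    8. ]
scene cork 1172.0 [493.1 330.8] (466, 309, 53, 45) [1023.7  374.     8. ]
scene cork 853.5 [522.7 334.8] (494, 299, 52, 69) [1056.5  426.4    8. ]
scene cork 268.0 [504.6 382.7] (481, 364, 41, 36) [1137.7  310.2    8. ]
scene lid 2969.5 [480.  161.4] (439, 138, 86, 48) [374.6 837.8   8. ]
scene lid 2710.0 [154.9 225.9] (92, 196, 98, 61) [ 335.4 -290.3    8. ]
scene lid 244.0 [ 88.6 283.9] (67, 265, 46, 37) [ 527.1 -465.9    8. ]
scene lid 219.0 [12.7 25. ] (0, 9, 33, 27) [-2877.4 -1125.1     8. ]
scene lid 170.5 [66.7 12.6] (45, 5, 43
[... 235 characters left out ...]
 8. ]
side cork 2690.5 [360.2 223. ] (315, 192, 101, 71) [571.1  40.8   8. ]
side cork 1485.5 [449.5 255.8] (422, 238, 57, 40) [ 651.7 -233.3    8. ]
side cork 520.5 [155.1  20.1] (128, 9, 44, 26) [1186.9 2714.     8. ]
side cork 99.0 [324.8 293.5] (297, 265, 54, 56) [292.3 -97.1   8. ]
side cork 97.0 [328.6 290. ] (301, 263, 55, 54) [307.9 -94.8   8. ]
side cork 93.5 [123.1  78.2] (85, 68, 79, 21) [ 529.5 1730.     8. ]
side lid 3100.0 [414.8 290.2] (382, 260, 70, 66) [ 473.6 -247.7    8. ]
side lid 1025.5 [234.6 115.7] (204, 102, 65, 29) [711.8 949.5   8. ]
side lid 105.0 [345.  230.5] (336, 223, 19, 15) [510.5  47.    8. ]
side lid 98.0 [362.8 229.3] (355, 222, 16, 17) [555.   14.5   8. ]
```

View pics/c1.png

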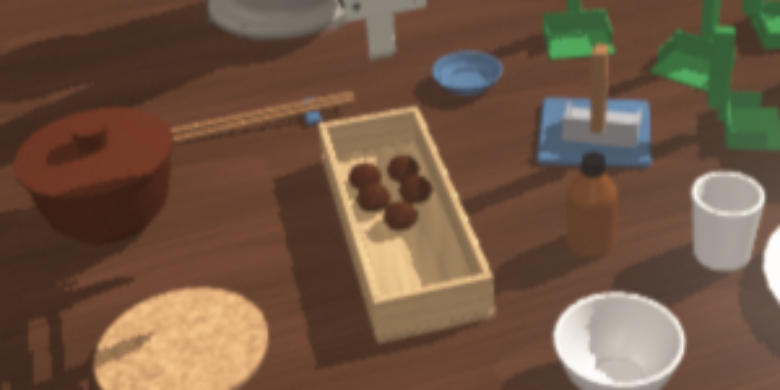

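View pics/wrist0.png

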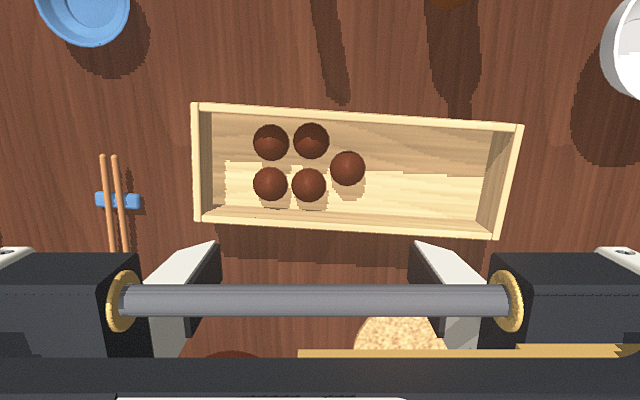

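Crop confirms: steel scoop (crop (600,125)) on the blue square saucer, back wall and wooden handle on the far (+x) side, lip toward the robot. Wrist view shows 5 nuts at (271,142),(311,140),(347,168),(270,184),(309,185), tray rim corners about (192,102),(523,124),(497,239),(194,221).

```bash
python3 - <<'E'
from h import *
np.set_printoptions(precision=1,suppress=True)
s,d,w=cam("scene"),cam("side"),cam("wrist")
print("knob",tri(s,(154.6,210),d,(419,276)))
print("handle top",tri(s,(120+599/2.6,160+47/2.6),d,(301,165)))
P=plane(w,[(192,102),(523,124),(497,239),(194,221)],52); print("tray",P,P.mean(0),np.linalg.norm(np.diff(P,axis=0),axis=1))
print("nuts",plane(w,[(271,142),(311,140),(347,168),(270,184),(309,185)],24))
ims=cv2.imread("pics/side0.png")[:,:,::-1].copy(); imc=cv2.imread("pics/scene0.png")[:,:,::-1].copy()
# saucer corners
for n,im,c in(("scene",imc,s),("side",ims,d)):
    m=hsvmask(im,(98,60,60),(125,255,255)); m=cv2.morphologyEx(m,cv2.MORPH_CLOSE,np.ones((9,9)))
    for b in blobs(m,150)[:3]:
        r=cv2.minAreaRect(b); q=cv2.approxPolyDP(cv2.convexHull(b),4,True)[:,0]
        print(n,cv2.contourArea(b),q.tolist(),plane(c,q,10).tolist() if len(q)<7 else '')
print("soy",plane(s,[(347,257)],0),"cup",plane(s,[(399,258)],0), "scene lid rim L/R", plane(s,[(127,226),(187,214)],93))
E
```

```text
knob [ 425.8 -277.8  118. ]
handle top [515.7 256.  146. ]
tray [[413.2  76.   52. ]
 [717.5  56.6  52. ]
 [710.  -57.4  52. ]
 [404.2 -38.3  52. ]] [561.2   9.2  52. ] [304.9 114.3 306.3]
nuts [[480.4  37.   24. ]
 [521.1  39.   24. ]
 [558.4  10.3  24. ]
 [477.9  -6.8  24. ]
 [518.9  -7.9  24. ]]
scene 929.0 [[329, 199], [368, 199], [369, 222], [328, 222]] [[399.43655874443175, 238.69691873135656, 10.0], [446.4723020152237, 353.1654403399752, 10.0], [558.6943737525769, 301.01653553507475, 10.000000000000114], [513.0002413932726, 189.11537219493255, 10.0]]
scene 278.5 [[312, 185], [302, 195], [287, 189], [299, 180]] [[298.9639404550592, 218.42465899334428, 10.0], [344.5164586848905, 166.98261078354022, 10.0], [291.1342710568322, 133.32368492058907, 10.0], [251.5920767505413, 188.878041363345, 10.0]]
side 519.5 [[312, 209], [274, 218], [266, 196], [303, 193]] [[506.43857614192115, 194.13648002102195, 10.0], [386.7597502410401, 239.67192440258668, 10.0], [440.0118984740398, 352.57232737263394, 10.0], [543.5631663537711, 282.0762199157174, 10.0]]
side 452.0 [[282, 235], [271, 247], [253, 240], [254, 233], [266, 227]] [[354.08603876755745, 158.1739274039861, 10.000000000000114], [297.09593444928663, 137.70935053721553, 9.999999999999886], [276.5077154709954, 198.17577815162417, 10.0], [297.450697542103, 222.37039124773332, 10.0], [341.323777573412, 220.8452659726313, 10.0]]
soy [[667.8 181.5   0. ]] cup [[723.9 309.   -0. ]] scene lid rim L/R [[ 434.1 -351.8   93. ]
 [ 438.2 -196.5   93. ]]
```

Emit:
{"method": "servo_tool", "body": {
  "deltas": [
    [[-0.04, -0.012, -0.004], [0, 0, 0]],
    [[-0.04, -0.012, -0.004], [0, 0, 0]],
    [[-0.04, -0.012, -0.004], [0, 0, 0]],
    [[-0.04, -0.012, -0.004], [0, 0, 0]],
    [[-0.04, -0.012, -0.004], [0, 0, 0]],
    [[-0.04, -0.012, -0.004], [0, 0, 0]],
    [[-0.04, -0.012, -0.004], [0, 0, 0]],
    [[-0.04, -0.012, -0.004], [0, 0, 0]],
    [[0, 0, 0], [0, 0, 0]],
    [[0, 0, 0], [0, 0, 0]]
  ]
}}

```text
time: 1.4
tool_pos: [428.9, -319.4, 258.3]
tcp_rot: [-3.141, -0.001, 1.57]
contact_force: [-0.1, -0.1, 0.2]
grip_width: 91.8
finger_force: 0.0
```

```bash
cat >> h.py <<'E'
def snap(n,f):
    c=cam(n); im=bot.capture(n); cv2.imwrite(f"pics/{f}.png",im[:,:,::-1]); return c,im
np.set_printoptions(precision=1,suppress=True)
E
python3 - <<'E'
from h import *
c,im=snap("wrist","w1")
o=bot.get_obs(); print(o['tool_pos'],o['tcp_rot'],o['contact_force'])
m=hsvmask(im,(0,140,40),(10,255,255)); m[240:]=0
for b in blobs(m,300)[:5]:
    (x,y),r=cv2.minEnclosingCircle(b); print(x,y,r,cv2.contourArea(b),plane(c,(x,y),93))
g=hsvmask(im,(12,60,120),(22,200,255))
E
```

```text
[ 429.1 -319.1  258.4] [-3.1 -0.   1.6] [ 0.2  0.2 -0.8]
306.4161682128906 135.00955200195312 90.16221618652344 24301.5 [[ 421.7 -272.1   93. ]]
```

View pics/w1.png

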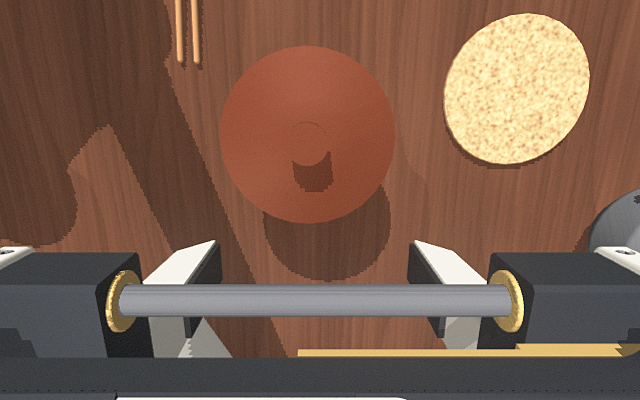

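Lid disc at centre (308,134), radius ~88 px; knob (309,142); trivet ellipse centred (517,89), 146×152 px.

```bash
python3 - <<'E'
from h import *
im=cv2.imread("pics/w1.png")[:,:,::-1].copy(); c=cam("wrist")
m=hsvmask(im,(0,140,40),(10,255,255)); m[240:]=0
P=plane(c,[(220,134),(395,134),(308,46),(308,223)],93);print(P)
print("knob",plane(c,(309,143),123))
g=hsvmask(im,(12,40,150),(28,220,255)); g[190:]=0; g[:,:420]=0
b=blobs(g,1000)[0]; Q=plane(c,b[:,0],8)[:,:2]; (x,y),r=cv2.minEnclosingCircle(Q.astype(np.float32)); print("triv",x,y,r)
E
```

```text
[[ 343.4 -271.    93. ]
 [ 502.3 -270.8   93. ]
 [ 423.6 -197.3   93. ]
 [ 423.  -356.3   93. ]]
knob [[ 424.6 -275.7  123. ]]
triv 651.9443969726562 -232.74220275878906 80.67121887207031
```

Emit:
{"method": "servo_tool", "body": {
  "deltas": [
    [[0.0215, -0.003, 0.01], [0, 0, 0]],
    [[0.0215, -0.0025, 0.03], [0, 0, 0]],
    [[0, 0, 0.04], [0, 0, 0]],
    [[0, 0, 0.04], [0, 0, 0]],
    [[0, 0, 0.02], [0, 0, 0]],
    [[0, 0, 0.013], [0, 0, 0]],
    [[0, 0, 0], [0, 0, 0]],
    [[0, 0, 0], [0, 0, 0]]
  ]
}}

```text
time: 2.45
tool_pos: [424.1, -277.2, 106.6]
tcp_rot: [3.14, 0.001, 1.571]
contact_force: [-0.0, -0.5, 0.8]
grip_width: 91.9
finger_force: 0.0
```

Emit:
{"method": "servo_tool", "body": {
  "deltas": [
    [[0, 0, 0], [0, 0, 0]],
    [[0, 0, 0], [0, 0, 0]],
    [[0, 0, 0], [0, 0, 0]],
    [[0, 0, 0], [0, 0, 0]],
    [[0, 0, 0], [0, 0, 0]],
    [[0, 0, 0], [0, 0, 0]]
  ],
  "fingers": 0
}}

```text
time: 3.2
tool_pos: [423.4, -277.0, 105.7]
tcp_rot: [-3.141, -0.0, 1.571]
contact_force: [-2.0, -0.1, 1.5]
grip_width: 36.5
finger_force: 1.1
```

Emit:
{"method": "servo_tool", "body": {
  "deltas": [
    [[0, 0, 0], [0, 0, 0]],
    [[0, 0, 0], [0, 0, 0]],
    [[0, 0, -0.01], [0, 0, 0]],
    [[0, 0, -0.02], [0, 0, 0]],
    [[0, 0, -0.02], [0, 0, 0]],
    [[0, 0, 0], [0, 0, 0]]
  ]
}}

```text
time: 3.95
tool_pos: [424.4, -277.6, 157.4]
tcp_rot: [3.139, 0.003, 1.571]
contact_force: [-0.2, -0.1, -2.1]
grip_width: 34.8
finger_force: 30.0
```

Emit:
{"method": "servo_tool", "body": {
  "deltas": [
    [[0.005, 0.025, 0], [0, 0, 0]],
    [[0.006, 0.034, 0], [0, 0, 0]],
    [[0.006, 0.034, 0], [0, 0, 0]],
    [[0.006, 0.034, 0], [0, 0, 0]],
    [[0.006, 0.034, 0], [0, 0, 0]],
    [[0.006, 0.034, 0], [0, 0, 0]],
    [[0.006, 0.024, 0], [0, 0, 0]],
    [[0.003, 0.01, 0], [0, 0, 0]],
    [[0, 0, 0.03], [0, 0, 0]],
    [[0, 0, 0.03], [0, 0, 0]],
    [[0, 0, 0.03], [0, 0, 0]],
    [[0, 0, 0.02], [0, 0, 0]],
    [[0, 0, 0.006], [0, 0, 0]],
    [[0, 0, 0], [0, 0, 0]]
  ]
}}

```text
time: 5.7
tool_pos: [652.3, -233.2, 39.7]
tcp_rot: [-3.141, -0.0, 1.57]
contact_force: [-0.0, 0.2, -1.9]
grip_width: 34.8
finger_force: 30.0
```

Emit:
{"method": "servo_tool", "body": {
  "deltas": [
    [[0, 0, 0.003], [0, 0, 0]],
    [[0, 0, 0.003], [0, 0, 0]],
    [[0, 0, 0], [0, 0, 0]]
  ]
}}

```text
time: 6.08
tool_pos: [652.6, -233.0, 33.9]
tcp_rot: [3.141, 0.0, 1.571]
contact_force: [0.9, 0.3, -1.8]
grip_width: 34.8
finger_force: 30.0
```

```bash
python3 - <<'E'
from h import *
c,im=snap("side","s2"); im=im[200:320,380:540]; cv2.imwrite("pics/s2c.png",cv2.resize(im,None,fx=4,fy=4)[:,:,::-1])
print(bot.get_obs()['contact_force'])
E
```

```text
[-0.1  0.3 -1.3]
```

Nearly down; lower in small steps until contact.

Emit:
{"method": "servo_tool", "body": {
  "deltas": [
    [[0, 0, 0.001], [0, 0, 0]],
    [[0, 0, 0.001], [0, 0, 0]],
    [[0, 0, 0], [0, 0, 0]]
  ]
}}

```text
time: 6.5
tool_pos: [652.6, -233.1, 33.5]
tcp_rot: [3.141, 0.0, 1.571]
contact_force: [-5.0, 1.1, 7.9]
grip_width: 34.6
finger_force: 30.0
```

Emit:
{"method": "servo_tool", "body": {
  "deltas": [
    [[0, 0, 0], [0, 0, 0]],
    [[0, 0, 0], [0, 0, 0]],
    [[0, 0, 0], [0, 0, 0]],
    [[0, 0, 0], [0, 0, 0]],
    [[0, 0, -0.03], [0, 0, 0]],
    [[0, 0, -0.05], [0, 0, 0]],
    [[0, 0, -0.06], [0, 0, 0]],
    [[0, 0, -0.06], [0, 0, 0]],
    [[0, 0, 0], [0, 0, 0]]
  ],
  "fingers": 1
}}

```text
time: 7.62
tool_pos: [654.7, -233.9, 238.6]
tcp_rot: [3.131, 0.005, 1.571]
contact_force: [0.0, -0.9, -0.9]
grip_width: 91.8
finger_force: 0.0
```

Emit:
{"method": "servo_tool", "body": {
  "deltas": [
    [[0.044, -0.0125, -0.005], [0, 0, 0]],
    [[0.044, -0.0125, -0.005], [0, 0, 0]],
    [[0.044, -0.0125, -0.005], [0, 0, 0]],
    [[0.044, -0.0125, -0.005], [0, 0, 0]],
    [[0.044, -0.0125, -0.005], [0, 0, 0]],
    [[0.044, -0.0125, -0.005], [0, 0, 0]],
    [[0.044, -0.0125, -0.005], [0, 0, 0]],
    [[0.044, -0.0125, -0.005], [0, 0, 0]],
    [[0.044, -0.0125, -0.005], [0, 0, 0]],
    [[0.044, -0.0125, -0.005], [0, 0, 0]],
    [[0.044, -0.0125, -0.005], [0, 0, 0]],
    [[0, 0, 0], [0, 0, -9.7]],
    [[0, 0, 0], [0, 0, -9.7]],
    [[0, 0, 0], [0, 0, -9.7]],
    [[0, 0, 0], [0, 0, -9.7]],
    [[0, 0, 0], [0, 0, -9.7]],
    [[0, 0, 0], [0, 0, -9.7]],
    [[0, 0, 0], [0, 0, -9.8]],
    [[0, 0, 0], [0, 0, 0]],
    [[0, 0, 0], [0, 0, 0]]
  ]
}}

```text
time: 10.12
tool_pos: [514.9, 251.0, 286.2]
tcp_rot: [-3.141, -0.001, 2.754]
contact_force: [0.1, -0.0, 0.1]
grip_width: 91.7
finger_force: 0.0
```

```bash
python3 - <<'E'
from h import *
c,im=snap("wrist","w3"); c2,im2=snap("side","s3")
cv2.imwrite("pics/w3c.png",np.vstack([cv2.resize(im[:260],None,fx=1.,fy=1.),cv2.resize(im2[150:290,240:497],(640,330))])[:,:,::-1])
E
```

```text
(no output)
```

View pics/w3c.png

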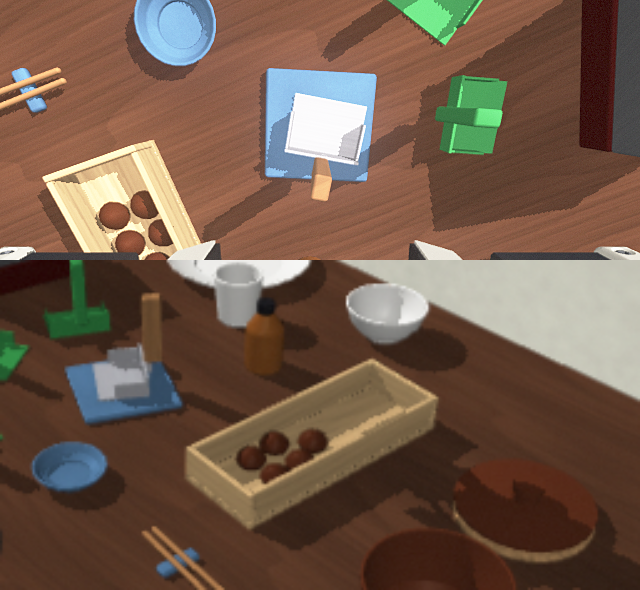

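Wrist: pan lip corners (294,94),(367,107), saucer corners (267,68),(377,73),(367,181),(264,178), handle top face centred ~(320,190). Side: lid lies flat on the trivet.

```bash
python3 - <<'E'
from h import *
c=cam("wrist")
L=plane(c,[(294,94),(367,107)],12.5); print(L,np.linalg.norm(L[0]-L[1]))
B=plane(c,[(285,152),(360,163)],42); print(B,np.linalg.norm(B[0]-B[1]))
for P in(L,B): v=P[1]-P[0]; print("x-axis yaw",np.degrees(np.arctan2(-v[0],v[1])))
print(plane(c,[(320,192),(312,197),(329,200),(313,158),(330,160)],145))
S=plane(c,[(267,68),(377,73),(367,181),(264,178)],10);print(S,S.mean(0))
im=cv2.imread("pics/w3.png"); cv2.imwrite("pics/w3z.png",cv2.resize(im[60:220,240:400],None,fx=3.5,fy=3.5))
E
```

```text
[[427.9 261.4  12.5]
 [474.1 336.   12.5]] 87.66149304861456
[[483.6 228.4  42. ]
 [527.8 303.6  42. ]] 87.29140582332614
x-axis yaw -31.754978927377024
x-axis yaw -30.444839931370304
[[517.6 256.1 145. ]
 [519.2 247.9 145. ]
 [527.4 260.8 145. ]
 [487.5 261.7 145. ]
 [494.6 274.6 145. ]]
[[389.6 243.6  10. ]
 [442.7 360.   10. ]
 [559.3 305.9  10. ]
 [506.8 186.7  10. ]] [474.6 274.   10. ]
```

View pics/w3z.png

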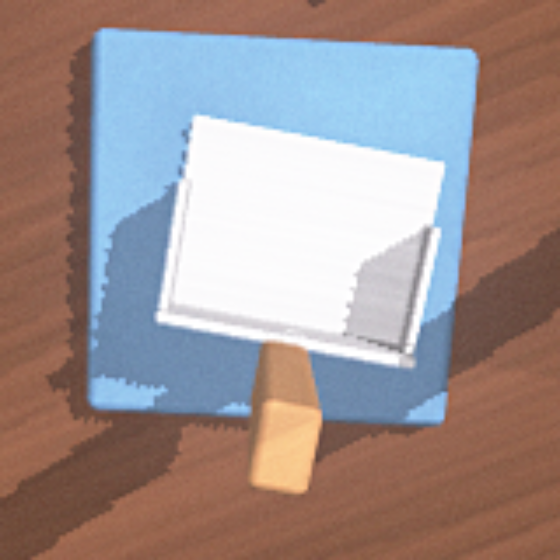

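Emit:
{"method": "servo_tool", "body": {
  "deltas": [
    [[0, 0, 0], [0, 0, 9]],
    [[0.002, 0.007, 0], [0, 0, 0]],
    [[0, 0, 0.04], [0, 0, 0]],
    [[0, 0, 0.045], [0, 0, 0]],
    [[0, 0, 0.045], [0, 0, 0]],
    [[0, 0, 0.045], [0, 0, 0]],
    [[0, 0, 0.022], [0, 0, 0]],
    [[0, 0, 0], [0, 0, 0]],
    [[0, 0, 0], [0, 0, 0]]
  ]
}}

```text
time: 11.35
tool_pos: [517.7, 258.5, 90.8]
tcp_rot: [3.14, 0.001, 2.602]
contact_force: [-0.6, 0.4, -0.2]
grip_width: 91.7
finger_force: 0.0
```

Emit:
{"method": "servo_tool", "body": {
  "deltas": [
    [[0, 0, 0], [0, 0, 0]],
    [[0, 0, 0], [0, 0, 0]],
    [[0, 0, 0], [0, 0, 0]],
    [[0, 0, 0], [0, 0, 0]],
    [[0, 0, 0], [0, 0, 0]],
    [[0, 0, 0], [0, 0, 0]],
    [[0, 0, 0], [0, 0, 0]],
    [[0, 0, 0], [0, 0, 0]],
    [[0, 0, 0], [0, 0, 0]],
    [[0, 0, 0], [0, 0, 0]]
  ],
  "fingers": 0
}}

```text
time: 12.6
tool_pos: [516.9, 258.0, 89.7]
tcp_rot: [-3.141, 0.0, 2.601]
contact_force: [0.8, -0.5, 0.7]
grip_width: 15.9
finger_force: 30.0
```

Emit:
{"method": "servo_tool", "body": {
  "deltas": [
    [[0, 0, -0.015], [0, 0, 0]],
    [[0, 0, -0.03], [0, 0, 0]],
    [[0, 0, -0.04], [0, 0, 0]],
    [[0, 0, -0.035], [0, 0, 0]],
    [[-0.02, -0.01, 0], [0, 0, 0]],
    [[-0.039, -0.0185, 0], [0, 0, 0]],
    [[-0.039, -0.0185, 0], [0, 0, 0]],
    [[-0.039, -0.0185, 0], [0, 0, 0]],
    [[-0.039, -0.0185, 0], [0, 0, 0]],
    [[-0.039, -0.0185, 0], [0, 0, 0]],
    [[-0.039, -0.0185, 0], [0, 0, 0]],
    [[-0.024, -0.012, 0], [0, 0, 0]],
    [[0, 0, 0], [0, 0, -9]],
    [[0, 0, 0], [0, 0, -9]],
    [[0, 0, 0], [0, 0, -9.25]],
    [[0, 0, 0], [0, 0, 0]],
    [[0, 0, 0], [0, 0, 0]]
  ]
}}

```text
time: 14.72
tool_pos: [686.7, 0.9, 210.2]
tcp_rot: [3.142, 0.0, 3.073]
contact_force: [0.1, -0.7, -1.4]
grip_width: 15.6
finger_force: 30.0
```

```bash
python3 - <<'E'
from h import *
o=bot.get_obs();print(o['tool_pos'],np.degrees(o['tcp_rot']),o['joint_positions'])
c,im=snap("wrist","w4")
E
```

```text
[686.7   0.9 210.2] [180.    0.  176.1] [-0.1  0.7  1.   0.   1.4 -1.6]
```

View pics/w4.png

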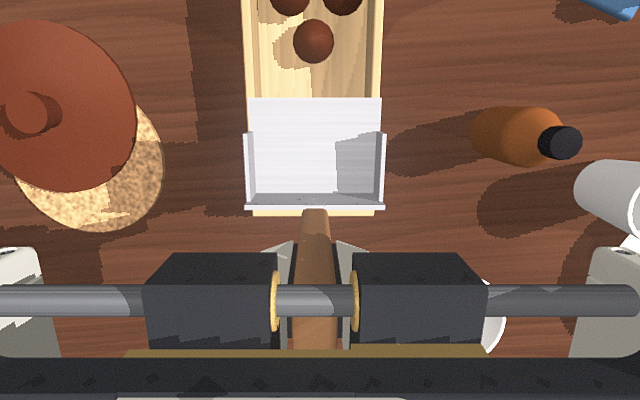

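```bash
python3 - <<'E'
from h import *
c=cam("wrist"); im=cv2.imread("pics/w4.png")[:,:,::-1]
h=cv2.cvtColor(im.copy(),cv2.COLOR_RGB2HSV)
o=bot.get_obs(); T=Ro.from_euler('xyz',o['tcp_rot']).as_matrix()
for r in(20,50,90):
    m=(h[r,:,2]>130)&(h[r,:,0]>12)&(h[r,:,0]<30); x=np.where(m[230:400])[0]+230
    P=plane(c,[(x[0],r),(x[-1],r)],52); print(r,x[0],x[-1],P,np.linalg.norm(P[0]-P[1]),"mid in tool",(P.mean(0)-o['tool_pos'])@T)
L=plane(c,[(247,98),(382,98)],o['tool_pos'][2]-78);print("lip in tool",(L-o['tool_pos'])@T)
E
```

```text
20 242 382 [[543.8 -47.5  52. ]
 [551.4  66.2  52. ]] 114.00682953351888 mid in tool [139.3  -1.1 158.1]
50 243 381 [[566.3 -49.5  52. ]
 [574.   65.1  52. ]] 114.85524611149066 mid in tool [116.8  -1.1 158.1]
90 246 379 [[597.9 -50.9  52. ]
 [605.6  62.9  52. ]] 114.04580067930068 mid in tool [ 85.1  -0.7 158.1]
lip in tool [[ 77.7 -42.6  78. ]
 [ 77.8  44.4  78. ]]
```

Emit:
{"method": "servo_tool", "body": {
  "deltas": [
    [[0, -0.002, 0.02], [0, 0, 0]],
    [[0, 0, 0.03], [0, 0, 0]],
    [[0, 0, 0.03], [0, 0, 0]],
    [[0, 0, 0.025], [0, 0, 0]],
    [[0, 0, 0.012], [0, 0, 0]],
    [[0, 0, 0], [0, 0, 0]],
    [[0, 0, 0], [0, 0, 0]]
  ]
}}

```text
time: 15.65
tool_pos: [687.4, -1.2, 94.2]
tcp_rot: [-3.141, 0.002, 3.076]
contact_force: [-0.2, 0.0, -0.4]
grip_width: 16.1
finger_force: 30.0
```

Emit:
{"method": "servo_tool", "body": {
  "deltas": [
    [[0, 0, 0.002], [0, 0, 0]],
    [[0, 0, 0.001], [0, 0, 0]],
    [[0, 0, 0], [0, 0, 0]]
  ]
}}

```text
time: 16.02
tool_pos: [686.6, -1.1, 89.9]
tcp_rot: [-3.142, 0.0, 3.076]
contact_force: [0.8, 0.2, -1.6]
grip_width: 15.7
finger_force: 30.0
```

Emit:
{"method": "servo_tool", "body": {
  "deltas": [
    [[0, 0, 0.001], [0, 0, 0]],
    [[0, 0, 0.001], [0, 0, 0]],
    [[0.005, 0, 0], [0, 0, 0]],
    [[0.01, 0, 0], [0, 0, 0]],
    [[0.01, 0, 0], [0, 0, 0]],
    [[0.01, 0, 0], [0, 0, 0]],
    [[0.01, 0, 0], [0, 0, 0]],
    [[0.01, 0, 0], [0, 0, 0]],
    [[0.01, 0, 0], [0, 0, 0]],
    [[0.01, 0, 0], [0, 0, 0]],
    [[0.01, 0, 0], [0, 0, 0]],
    [[0.005, 0, 0], [0, 0, 0]],
    [[0, 0, 0], [0, 0, 0]]
  ]
}}

```text
time: 17.65
tool_pos: [596.1, 4.8, 87.7]
tcp_rot: [3.142, -0.001, 3.076]
contact_force: [-2.1, -0.3, -0.3]
grip_width: 15.9
finger_force: 30.0
```

```bash
python3 - <<'E'
from h import *
c,im=snap("wrist","w5"); c,im2=snap("side","s5")
cv2.imwrite("pics/c5.png",np.hstack([im[0:260,150:470],cv2.resize(im2[170:280,300:440],(330,260))])[:,:,::-1])
E
```

```text
(no output)
```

View pics/c5.png

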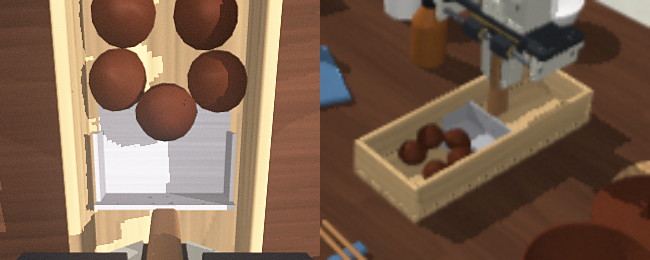

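Emit:
{"method": "servo_tool", "body": {
  "deltas": [
    [[0.008, 0, 0], [0, 0, 0]],
    [[0.008, 0, 0], [0, 0, 0]],
    [[0.008, 0, 0], [0, 0, 0]],
    [[0.008, 0, 0], [0, 0, 0]],
    [[0.008, 0, 0], [0, 0, 0]],
    [[0.008, 0, 0], [0, 0, 0]],
    [[0.008, 0, 0], [0, 0, 0]],
    [[0.008, 0, 0], [0, 0, 0]],
    [[0.008, 0, 0], [0, 0, 0]],
    [[0, 0, 0], [0, 0, 0]]
  ]
}}

```text
time: 19.0
tool_pos: [523.9, 9.7, 87.7]
tcp_rot: [3.141, -0.001, 3.076]
contact_force: [-0.3, -0.3, -0.5]
grip_width: 15.9
finger_force: 30.0
```

```bash
python3 - <<'E'
from h import *
c,im=snap("wrist","w6"); c,im2=snap("side","s6")
cv2.imwrite("pics/c6.png",np.hstack([im[0:260,150:470],cv2.resize(im2[170:280,300:440],(330,260))])[:,:,::-1])
E
```

```text
(no output)
```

View pics/c6.png

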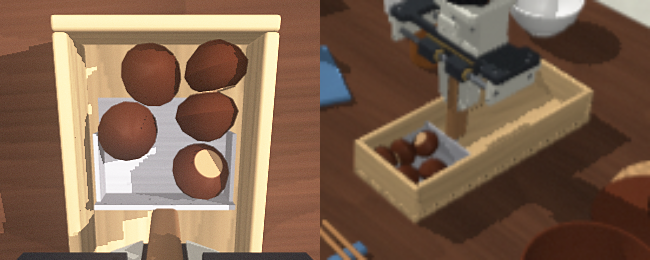

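Emit:
{"method": "servo_tool", "body": {
  "deltas": [
    [[0.008, 0, 0], [0, 0, 0]],
    [[0.008, 0, 0], [0, 0, 0]],
    [[0.006, 0, 0], [0, 0, 0]],
    [[0.004, 0, 0], [0, 0, 0]],
    [[0, 0, 0], [0, 0, 0]]
  ]
}}

```text
time: 19.73
tool_pos: [508.5, 10.2, 93.0]
tcp_rot: [-3.141, 0.024, 3.075]
contact_force: [17.2, 0.4, 14.7]
grip_width: 15.5
finger_force: 30.0
```

```bash
python3 - <<'E'
from h import *
c,im=snap("wrist","w7"); c,im2=snap("side","s7")
cv2.imwrite("pics/c7.png",np.hstack([im[0:260,150:470],cv2.resize(im2[170:280,300:440],(330,260))])[:,:,::-1])
E
```

```text
(no output)
```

View pics/c7.png

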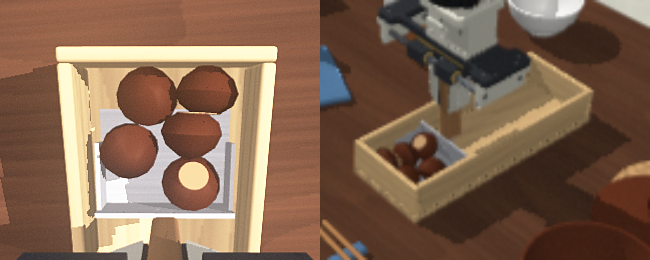

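Emit:
{"method": "servo_tool", "body": {
  "deltas": [
    [[-0.005, 0, 0], [0, 0, 0]],
    [[-0.006, 0, 0], [0, 0, 0]],
    [[-0.005, 0, -0.002], [0, 2, 0]],
    [[-0.005, 0, -0.003], [0, 3, 0]],
    [[-0.005, 0, -0.003], [0, 3, 0]],
    [[-0.005, 0, -0.004], [0, 3, 0]],
    [[-0.002, 0, -0.006], [0, 2, 0]],
    [[0, 0, -0.01], [0, 1, 0]],
    [[0, 0, 0], [0, 0, 0]]
  ]
}}

```text
time: 20.95
tool_pos: [537.6, 8.6, 113.9]
tcp_rot: [-3.142, -0.24, 3.076]
contact_force: [5.6, 0.4, -2.5]
grip_width: 16.0
finger_force: 30.0
```

```bash
python3 - <<'E'
from h import *
c,im=snap("wrist","w8"); c,im2=snap("side","s8")
cv2.imwrite("pics/c8.png",np.hstack([im[0:260,150:470],cv2.resize(im2[170:280,300:440],(330,260))])[:,:,::-1])
E
```

```text
(no output)
```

View pics/c8.png

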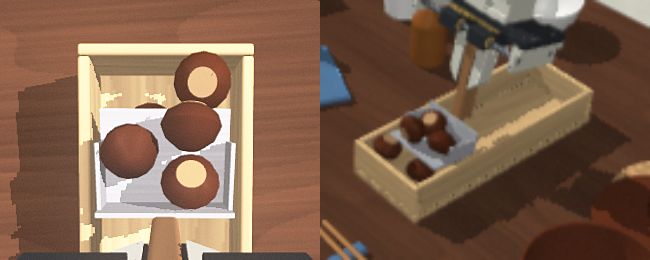

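Emit:
{"method": "servo_tool", "body": {
  "deltas": [
    [[0.002, 0, -0.008], [0, 0, 0]],
    [[0.003, 0, -0.012], [0, 0, 0]],
    [[0.004, 0, -0.016], [0, 0, 0]],
    [[0.005, 0, -0.019], [0, 0, 0]],
    [[0.005, 0, -0.019], [0, 0, 0]],
    [[0.005, 0, -0.019], [0, 0, 0]],
    [[0.005, 0, -0.019], [0, 0, 0]],
    [[0.003, 0, -0.012], [0, 0, 0]],
    [[0, 0, 0], [0, 0, 0]]
  ]
}}

```text
time: 22.18
tool_pos: [535.1, 8.8, 242.6]
tcp_rot: [-3.141, -0.243, 3.076]
contact_force: [-0.1, -0.1, -2.4]
grip_width: 15.9
finger_force: 30.0
```

```bash
cat > nuts.py <<'E'
from h import *
# count nut blobs in wrist view (dark brown), and in scoop area
import sys
c,im=snap("wrist",sys.argv[1])
m=hsvmask(im,(0,110,20),(12,255,140))
m[240:]=0; m[:,:170]=0; m[:,460:]=0
m=cv2.morphologyEx(m,cv2.MORPH_OPEN,np.ones((5,5)))
for b in blobs(m,150): print(cv2.boundingRect(b),cv2.contourArea(b))
o=bot.get_obs(); print(o['tool_pos'],o['tcp_rot'],o['contact_force'],o['joint_positions'].round(2))
E
python3 nuts.py w9
python3 - <<'E'
from h import *
c,im=snap("side","s9")
m=hsvmask(im,(0,120,30),(10,255,150)); m[:,:380]=0
for b in blobs(m,300): print(cv2.boundingRect(b),cv2.contourArea(b))
E
```

```text
(380, 0, 63, 62) 1443.5
(315, 104, 55, 46) 978.0
(177, 28, 63, 8) 291.5
(170, 15, 45, 7) 230.5
[534.8   8.8 241.7] [-3.1 -0.2  3.1] [-0.5  0.2 -2. ] [-0.1  0.5  1.3 -0.   1.6 -1.6]
(380, 169, 260, 231) 30791.0
```

Emit:
{"method": "servo_tool", "body": {
  "deltas": [
    [[0.0042, -0.0062, 0.001], [0, 0, 0]],
    [[0.0084, -0.0124, 0.0021], [0, 0, 0]],
    [[0.0126, -0.0185, 0.0032], [0, 0, 0]],
    [[0.014, -0.0206, 0.0035], [0, 0, 0]],
    [[0.014, -0.0206, 0.0035], [0, 0, 0]],
    [[0.014, -0.0206, 0.0035], [0, 0, 0]],
    [[0.014, -0.0206, 0.0035], [0, 0, 0]],
    [[0.014, -0.0206, 0.0035], [0, 0, 0]],
    [[0.014, -0.0206, 0.0035], [0, 0, 0]],
    [[0.014, -0.0206, 0.0035], [0, 0, 0]],
    [[0.014, -0.0206, 0.0035], [0, 0, 0]],
    [[0.014, -0.0206, 0.0035], [0, 0, 0]],
    [[0.0112, -0.0165, 0.0028], [0, 0, 0]],
    [[0.0056, -0.0083, 0.0014], [0, 0, 0]],
    [[0, 0, 0], [0, 0, 0]],
    [[0, 0, 0], [0, 0, 0]]
  ]
}}

```text
time: 24.28
tool_pos: [346.2, -226.3, 241.5]
tcp_rot: [3.141, -0.244, 3.076]
contact_force: [-0.1, -0.2, -1.8]
grip_width: 16.0
finger_force: 30.0
```

Emit:
{"method": "servo_tool", "body": {
  "deltas": [
    [[0, 0, 0], [-0.7, 0, 2.9]],
    [[0, 0, 0], [-1.4, 0, 5.8]],
    [[0, 0, 0], [-2.2, 0, 8.7]],
    [[0, 0, 0], [-2.4, 0, 9.7]],
    [[0, 0, 0], [-2.4, 0, 9.7]],
    [[0, 0, 0], [-2.4, 0, 9.7]],
    [[0, 0, 0], [-2.4, 0, 9.7]],
    [[0, 0, 0], [-2.4, 0, 9.7]],
    [[0, 0, 0], [-2.4, 0, 9.7]],
    [[0, 0, 0], [-2.4, 0, 9.7]],
    [[0, 0, 0], [-2.4, 0, 9.7]],
    [[0, 0, 0], [-2.4, 0, 9.7]]
  ]
}}

```text
time: 25.78
tool_pos: [346.3, -226.2, 241.5]
tcp_rot: [-3.14, -0.242, 1.189]
contact_force: [0.3, -0.4, -1.4]
grip_width: 15.9
finger_force: 30.0
```

Emit:
{"method": "servo_tool", "body": {
  "deltas": [
    [[0, 0, 0], [-2.4, 0, 9.7]],
    [[0, 0, 0], [-2.4, 0, 9.7]],
    [[0, 0, 0], [-2.4, 0, 9.7]],
    [[0, 0, 0], [-2.4, 0, 9.7]],
    [[0, 0, 0], [-2.4, 0, 9.7]],
    [[0, 0, 0], [-2.4, 0, 9.7]],
    [[0, 0, 0], [-2.4, 0, 9.7]],
    [[0, 0, 0], [-2.4, 0, 9.7]],
    [[0, 0, 0], [-2.4, 0, 9.7]],
    [[0, 0, 0], [-1.8, 0, 7.2]],
    [[0, 0, 0], [-0.7, 0, 2.9]],
    [[0, 0, 0], [0, 0, 0]],
    [[0, 0, 0], [0, 0, 0]]
  ]
}}

```text
time: 27.4
tool_pos: [346.1, -226.3, 241.5]
tcp_rot: [3.141, -0.241, -0.556]
contact_force: [0.8, 0.2, -2.3]
grip_width: 15.7
finger_force: 30.0
```

```bash
python3 nuts.py w10; python3 - <<'E'
from h import *
im=cv2.imread("pics/w10.png"); c,im2=snap("side","s10"); c,im3=snap("scene","c10")
cv2.imwrite("pics/v10.png",np.hstack([im[0:300,100:540],cv2.resize(im2[180:340,350:510],(300,300))[:,:,::-1]]))
E
```

```text
(330, 9, 130, 127) 9303.5
(248, 55, 71, 54) 1705.5
(328, 103, 44, 44) 1385.0
(409, 192, 51, 48) 1314.5
(361, 65, 35, 58) 687.0
(275, 0, 22, 42) 598.0
(170, 198, 20, 40) 568.0
(336, 162, 24, 43) 523.5
(199, 4, 20, 19) 184.0
[ 346.1 -226.5  241.5] [ 3.1 -0.2 -0.6] [ 0.4  0.  -1.7] [-0.8 -0.   1.9  0.1  1.   1.3]
```

View pics/v10.png

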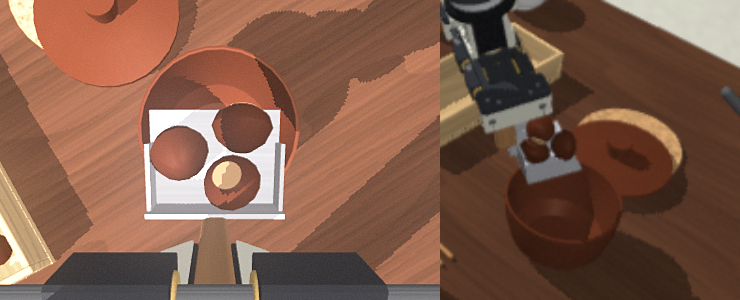

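```bash
python3 - <<'E'
from h import *
c=cam("wrist"); o=bot.get_obs()
P=plane(c,[(238,115),(401,130),(318,46),(265,62),(372,64)],88)[:,:2]; print(P)
A=np.c_[2*P,np.ones(5)]; s=np.linalg.lstsq(A,(P**2).sum(1),rcond=None)[0]; print(s[:2],np.sqrt(s[2]+s[0]**2+s[1]**2))
u=np.array([np.cos(-.556),np.sin(-.556)]); d=s[:2]-o['tool_pos'][:2]; print("bowl rel TCP: u",d@u,"toolY",d@np.array([u[1],-u[0]]))
E
```

```text
[[ 470.6 -221.1]
 [ 379.9 -341. ]
 [ 484.7 -316.2]
 [ 498.  -267.6]
 [ 444.9 -349.5]]
[ 421.4 -277.5] 75.5671941180493
bowl rel TCP: u 90.87884344079372 toolY 3.4368929424942394
```

```bash
python3 - <<'E'
import numpy as np
from scipy.interpolate import PchipInterpolator as I
th=[-14,0,30,60,75]; U=I(th,[-91,-90,-42,15,41]); Z=I(th,[241.5,200,207,205,195])
g=np.r_[-14,-10,-4,np.arange(3,74,8),75]
for a,b in zip(g[:-1],g[1:]):
    t=np.radians(a); du=U(b)-U(a); dz=Z(b)-Z(a)
    print([[round((du*np.cos(t)-dz*np.sin(t))/1e3,4),0,round((-du*np.sin(t)-dz*np.cos(t))/1e3,4)],[0,int(a-b),0]])
E
```

```text
[[np.float64(-0.0039), 0, np.float64(0.0159)], [0, -4, 0]]
[[np.float64(-0.0031), 0, np.float64(0.0199)], [0, -6, 0]]
[[np.float64(0.0013), 0, np.float64(0.0049)], [0, -7, 0]]
[[np.float64(0.0094), 0, np.float64(-0.0024)], [0, -8, 0]]
[[np.float64(0.0145), 0, np.float64(-0.0056)], [0, -8, 0]]
[[np.float64(0.0149), 0, np.float64(-0.0072)], [0, -8, 0]]
[[np.float64(0.0129), 0, np.float64(-0.0067)], [0, -8, 0]]
[[np.float64(0.0127), 0, np.float64(-0.0085)], [0, -8, 0]]
[[np.float64(0.0119), 0, np.float64(-0.0103)], [0, -8, 0]]
[[np.float64(0.0102), 0, np.float64(-0.0112)], [0, -8, 0]]
[[np.float64(0.0102), 0, np.float64(-0.0104)], [0, -8, 0]]
[[np.float64(0.0115), 0, np.float64(-0.0099)], [0, -8, 0]]
```

Emit:
{"method": "servo_tool", "body": {
  "deltas": [
    [[-0.004, 0.003, 0.016], [0, -4, 0]],
    [[-0.003, 0, 0.02], [0, -6, 0]],
    [[0.0013, 0, 0.005], [0, -7, 0]],
    [[0.0094, 0, -0.0024], [0, -8, 0]],
    [[0.0145, 0, -0.0056], [0, -8, 0]],
    [[0.0149, 0, -0.0072], [0, -8, 0]],
    [[0.0129, 0, -0.0067], [0, -8, 0]],
    [[0.0127, 0, -0.0085], [0, -8, 0]],
    [[0.0119, 0, -0.0103], [0, -8, 0]],
    [[0.0102, 0, -0.0112], [0, -8, 0]],
    [[0, 0, 0], [0, 0, 0]],
    [[0, 0, 0], [0, 0, 0]],
    [[0, 0, 0], [0, 0, 0]]
  ]
}}

```text
time: 29.18
tool_pos: [432.6, -284.3, 207.0]
tcp_rot: [3.139, 1.027, -0.56]
contact_force: [0.1, 0.0, -0.3]
grip_width: 15.8
finger_force: 30.0
```

```bash
python3 nuts.py w11; python3 - <<'E'
from h import *
im=cv2.imread("pics/w11.png"); c,im2=snap("side","s11"); c,im3=snap("scene","c11")
cv2.imwrite("pics/v11.png",np.hstack([cv2.resize(im[0:300,100:540],(330,225)),cv2.resize(im2[180:340,350:530],(253,225))[:,:,::-1],cv2.resize(im3[130:290,80:230],(211,225))[:,:,::-1]]))
E
```

```text
(192, 0, 268, 111) 25025.0
(420, 120, 40, 19) 383.5
[ 432.6 -284.2  207. ] [ 3.1  1.  -0.6] [ 0.3  0.5 -1.3] [-0.7  1.   0.8 -0.1  2.4  1.4]
```

View pics/v11.png

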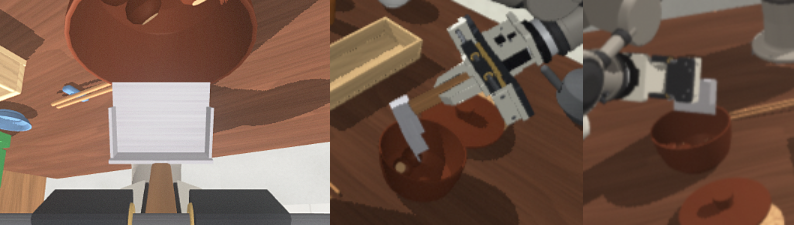

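Pan is empty and bowl holds three nuts. Return for the remaining two.

Emit:
{"method": "servo_tool", "body": {
  "deltas": [
    [[-0.017, 0, -0.01], [0, 0, 0]],
    [[-0.017, 0, -0.01], [0, 0, 0]],
    [[-0.017, 0, -0.01], [0, 0, 0]],
    [[0, 0, 0], [0, 8, 0]],
    [[0, 0, 0], [0, 9, 0]],
    [[0, 0, 0], [0, 9, 0]],
    [[0, 0, 0], [0, 9, 0]],
    [[0, 0, 0], [0, 8, 0]],
    [[0, 0, 0], [0, 8, 0]],
    [[0, 0, 0], [0, 8, 0]],
    [[0, 0, 0], [0, 0, 0]],
    [[0, 0, 0], [0, 0, 0]]
  ]
}}

```text
time: 30.82
tool_pos: [432.6, -284.3, 264.8]
tcp_rot: [3.14, 0.004, -0.557]
contact_force: [0.0, 0.7, -1.3]
grip_width: 15.8
finger_force: 30.0
```

Emit:
{"method": "servo_tool", "body": {
  "deltas": [
    [[0, 0, 0], [0, 0, -10.4]],
    [[0, 0, 0], [0, 0, -10.4]],
    [[0, 0, 0], [0, 0, -10.4]],
    [[0, 0, 0], [0, 0, -10.4]],
    [[0, 0, 0], [0, 0, -10.4]],
    [[0, 0, 0], [0, 0, -10.4]],
    [[0, 0, 0], [0, 0, -10.4]],
    [[0, 0, 0], [0, 0, -10.4]],
    [[0, 0, 0], [0, 0, -10.4]],
    [[0, 0, 0], [0, 0, -10.4]],
    [[0, 0, 0], [0, 0, -10.4]],
    [[0, 0, 0], [0, 0, -10.4]],
    [[0, 0, 0], [0, 0, -10.4]],
    [[0, 0, 0], [0, 0, -10.4]],
    [[0, 0, 0], [0, 0, -10.4]],
    [[0, 0, 0], [0, 0, -10.4]],
    [[0, 0, 0], [0, 0, -10.4]],
    [[0, 0, 0], [0, 0, -10.4]],
    [[0, 0, 0], [0, 0, -10.4]],
    [[0, 0, 0], [0, 0, -10.4]]
  ]
}}

```text
time: 33.33
tool_pos: [433.1, -284.6, 263.3]
tcp_rot: [3.14, -0.005, 3.079]
contact_force: [0.0, -0.9, -0.8]
grip_width: 16.0
finger_force: 30.0
```

Emit:
{"method": "servo_tool", "body": {
  "deltas": [
    [[-0.012, 0.03, 0.005], [0, 0, 0]],
    [[-0.012, 0.03, 0.005], [0, 0, 0]],
    [[-0.012, 0.03, 0.005], [0, 0, 0]],
    [[-0.012, 0.03, 0.005], [0, 0, 0]],
    [[-0.012, 0.03, 0.005], [0, 0, 0]],
    [[-0.012, 0.03, 0.005], [0, 0, 0]],
    [[-0.012, 0.03, 0.005], [0, 0, 0]],
    [[-0.012, 0.03, 0.005], [0, 0, 0]],
    [[-0.012, 0.03, 0.005], [0, 0, 0]],
    [[-0.015, 0.029, 0.003], [0, 0, 0]],
    [[0, 0, 0], [0, 0, 0]],
    [[0, 0, 0], [0, 0, 0]]
  ]
}}

```text
time: 34.83
tool_pos: [575.8, 5.5, 214.9]
tcp_rot: [3.141, -0.005, 3.073]
contact_force: [-0.5, -0.1, -1.9]
grip_width: 16.1
finger_force: 30.0
```

```bash
python3 nuts.py w12; python3 - <<'E'
from h import *
c=cam("wrist"); im=cv2.imread("pics/w12.png")[:,:,::-1].copy()
m=hsvmask(im,(0,110,20),(12,255,140))
for b in blobs(cv2.morphologyEx(m,cv2.MORPH_OPEN,np.ones((5,5))),150):
    x,y,w,h=cv2.boundingRect(b)
    if y<240: print((x,y,w,h),cv2.contourArea(b),plane(c,(x+w/2,y+h/2),24))
c,im=snap("side","s12")
E
```

```text
(375, 0, 85, 240) 16683.5
(170, 0, 77, 240) 10903.0
(281, 25, 40, 42) 1274.5
(324, 1, 40, 43) 813.5
[575.6   5.2 215.2] [ 3.1 -0.   3.1] [ 0.5 -0.4 -1.6] [-0.1  0.5  1.4  0.   1.3 -1.6]
(0, 0, 247, 284) 55710.0 [[ 524.7 -178.9   24. ]]
(375, 0, 265, 284) 44709.5 [[550.6 199.   24. ]]
(281, 25, 40, 42) 1274.5 [[449.6   2.6  24. ]]
(324, 1, 40, 43) 813.5 [[432.8  42.9  24. ]]
```

Emit:
{"method": "servo_tool", "body": {
  "deltas": [
    [[0, 0.001, 0.02], [0, 0, 0]],
    [[0, 0, 0.03], [0, 0, 0]],
    [[0, 0, 0.03], [0, 0, 0]],
    [[0, 0, 0.027], [0, 0, 0]],
    [[0, 0, 0.014], [0, 0, 0]],
    [[0, 0, 0.004], [0, 0, 0]],
    [[0, 0, 0], [0, 0, 0]],
    [[0, 0, 0.0015], [0, 0, 0]],
    [[0, 0, 0], [0, 0, 0]]
  ]
}}

```text
time: 36.05
tool_pos: [576.4, 6.9, 90.7]
tcp_rot: [3.141, 0.0, 3.073]
contact_force: [1.0, 0.5, 4.5]
grip_width: 15.8
finger_force: 30.0
```

Emit:
{"method": "servo_tool", "body": {
  "deltas": [
    [[0.005, 0, 0], [0, 0, 0]],
    [[0.008, 0, 0], [0, 0, 0]],
    [[0.008, 0, 0], [0, 0, 0]],
    [[0.008, 0, 0], [0, 0, 0]],
    [[0.008, 0, 0], [0, 0, 0]],
    [[0.008, 0, 0], [0, 0, 0]],
    [[0.006, 0, 0], [0, 0, 0]],
    [[0.005, 0, 0], [0, 0, 0]],
    [[0.005, 0, 0], [0, 0, 0]],
    [[0, 0, 0], [0, 0, 0]]
  ]
}}

```text
time: 37.3
tool_pos: [516.3, 11.0, 90.9]
tcp_rot: [3.141, 0.003, 3.073]
contact_force: [3.5, -0.3, 5.7]
grip_width: 16.1
finger_force: 30.0
```

Emit:
{"method": "servo_tool", "body": {
  "deltas": [
    [[0.004, 0, 0], [0, 0, 0]],
    [[0.004, 0, 0], [0, 0, 0]],
    [[0.003, 0, 0], [0, 0, 0]],
    [[0, 0, 0], [0, 0, 0]]
  ]
}}

```text
time: 37.8
tool_pos: [505.7, 11.7, 91.0]
tcp_rot: [3.141, 0.003, 3.073]
contact_force: [4.5, -0.9, 5.5]
grip_width: 16.0
finger_force: 30.0
```

```bash
cat > nn.py <<'E'
from h import *
import sys
c,im=snap("wrist",sys.argv[1]); o=bot.get_obs(); T=Ro.from_euler('xyz',o['tcp_rot']).as_matrix()
m=hsvmask(im,(0,110,20),(12,255,140)); m[245:]=0; m[:,:225]=0; m[:,405:]=0
for b in blobs(cv2.morphologyEx(m,cv2.MORPH_OPEN,np.ones((5,5))),100):
    x,y,w,h=cv2.boundingRect(b); (u,v),r=cv2.minEnclosingCircle(b)
    P=plane(c,(u,v),24)[0]; print((x,y,w,h),cv2.contourArea(b),round(r),P,"tool",(P-o['tool_pos'])@T)
print(o['tool_pos'],o['tcp_rot'],o['contact_force'])
s=hsvmask(im,(0,0,150),(180,60,255)); s[245:]=0; s[:,:225]=0; s[:,405:]=0
bb=blobs(s,400); print("steel",[cv2.boundingRect(b) for b in bb])
E
python3 nn.py w13
```

```text
(225, 0, 180, 54) 7162.5 93 [388.8  20.7  24. ] tool [117.5   0.8  66.6]
(262, 75, 56, 52) 2034.0 30 [431.3   3.5  24. ] tool [ 73.9 -13.4  66.7]
(327, 74, 59, 46) 1528.0 30 [431.6  43.7  24. ] tool [76.3 26.7 66.7]
(359, 3, 46, 17) 461.5 24 [383.3  59.7  24. ] tool [125.6  39.4  66.6]
[505.7  11.7  91. ] [3.1 0.  3.1] [ 4.2 -0.2  5.7]
steel [(244, 108, 141, 137)]
```

Emit:
{"method": "servo_tool", "body": {
  "deltas": [
    [[0.004, 0, 0], [0, 0, 0]],
    [[0.003, 0, 0], [0, 0, 0]],
    [[0.003, 0, 0], [0, 0, 0]],
    [[0, 0, 0], [0, 0, 0]]
  ]
}}

```text
time: 38.35
tool_pos: [495.7, 12.4, 91.0]
tcp_rot: [3.141, 0.003, 3.073]
contact_force: [5.4, -0.8, 6.3]
grip_width: 15.6
finger_force: 30.0
```

```bash
python3 nn.py w14
```

```text
(225, 0, 180, 74) 7140.0 96 [383.3  21.   24. ] tool [113.    0.9  66.6]
(263, 92, 56, 50) 1511.0 30 [431.3   3.7  24. ] tool [ 63.9 -13.1  66.8]
(325, 92, 60, 45) 1289.0 30 [431.2  42.7  24. ] tool [66.7 25.8 66.8]
[495.7  12.4  91. ] [3.1 0.  3.1] [ 4.5 -0.4  6.1]
steel [(244, 108, 141, 137), (225, 75, 180, 11)]
```

Emit:
{"method": "servo_tool", "body": {
  "deltas": [
    [[0.002, 0, 0], [0, 0, 0]],
    [[-0.004, 0, -0.0005], [0, 3, 0]],
    [[-0.004, 0, -0.001], [0, 3, 0]],
    [[-0.004, 0, -0.001], [0, 3, 0]],
    [[-0.004, 0, -0.001], [0, 3, 0]],
    [[-0.004, 0, -0.002], [0, 3, 0]],
    [[-0.004, 0, -0.002], [0, 3, 0]],
    [[-0.004, 0, -0.002], [0, 2, 0]],
    [[0, 0, 0], [0, 0, 0]],
    [[0, 0, 0], [0, 0, 0]]
  ]
}}

```text
time: 39.65
tool_pos: [520.1, 10.9, 94.0]
tcp_rot: [3.141, -0.352, 3.073]
contact_force: [-0.4, 0.4, -1.4]
grip_width: 15.8
finger_force: 30.0
```

```bash
python3 nn.py w15
```

```text
(225, 0, 180, 58) 7685.0 92 [354.9  23.1  24. ] tool [131.3   0.8 123. ]
(263, 102, 54, 48) 1361.0 29 [433.4   1.4  24. ] tool [ 56.4 -15.5  95.5]
(325, 99, 60, 46) 1294.0 30 [432.7  46.3  24. ] tool [60.  29.3 96.8]
[520.2  10.9  94.1] [ 3.1 -0.4  3.1] [-0.1 -0.4 -1.4]
steel [(243, 108, 143, 111), (225, 76, 179, 8), (225, 88, 9, 154), (395, 88, 10, 134)]
```

Emit:
{"method": "servo_tool", "body": {
  "deltas": [
    [[0.002, 0, -0.005], [0, 0, 0]],
    [[0.004, 0, -0.01], [0, 0, 0]],
    [[0.005, 0, -0.015], [0, 0, 0]],
    [[0.006, 0, -0.016], [0, 0, 0]],
    [[0.006, 0, -0.017], [0, 0, 0]],
    [[0.006, 0, -0.017], [0, 0, 0]],
    [[0.006, 0, -0.017], [0, 0, 0]],
    [[0.006, 0, -0.016], [0, 0, 0]],
    [[0.004, 0, -0.009], [0, 0, 0]],
    [[0, 0, 0], [0, 0, 0]]
  ]
}}

```text
time: 40.95
tool_pos: [520.8, 10.7, 225.1]
tcp_rot: [3.141, -0.35, 3.073]
contact_force: [-0.2, -0.7, -1.7]
grip_width: 16.1
finger_force: 30.0
```

```bash
python3 nn.py w16; python3 - <<'E'
from h import *
c=cam("wrist");im=cv2.imread("pics/w16.png")
c2,im2=snap("side","s16")
h=cv2.cvtColor(im,cv2.COLOR_BGR2HSV)
# nuts against steel: non-steel pixels inside pan region rows100-210
p=cv2.inRange(h[100:205,255:375],(0,90,0),(180,255,255)); 
for b in blobs(p,60): print("in pan",cv2.boundingRect(b),cv2.contourArea(b))
# tray nuts in side view: dark red-brown within tray quad
s=cam("side"); Q=proj(s,[[420,64,10],[700,46,10],[696,-48,10],[412,-30,10]])
mm=np.zeros((400,640),np.uint8); cv2.fillPoly(mm,[Q.astype(int)],255)
m=hsvmask(im2,(0,120,10),(11,255,110))&mm
print("tray side",[(cv2.boundingRect(b),cv2.contourArea(b)) for b in blobs(m,15)])
m=hsvmask(cv2.imread("pics/side0.png")[:,:,::-1].copy(),(0,120,10),(11,255,110))&mm
print("ref side0",[(cv2.boundingRect(b),cv2.contourArea(b)) for b in blobs(m,15)])
E
```

```text
(325, 99, 60, 45) 1059.5 30 [395.6  64.3  24. ] tool [ 51.4  44.8 232.3]
(264, 102, 53, 48) 975.5 29 [396.  -4.  24.] tool [ 46.6 -23.4 230.5]
(380, 28, 25, 29) 393.0 18 [304.5 112.7  24. ] tool [139.8  86.7 264.8]
(234, 63, 25, 19) 173.5 14 [330.2 -50.4  24. ] tool [105.3 -74.1 252. ]
(247, 0, 33, 8) 130.5 16 [249.4 -27.2  24. ] tool [182.5 -56.6 280.3]
(360, 45, 19, 8) 102.0 9 [309.7  86.7  24. ] tool [133.3  61.2 262.4]
[520.5  10.7 224.3] [ 3.1 -0.4  3.1] [ 0.5  0.8 -2.6]
steel [(244, 108, 142, 137)]
in pan (0, 0, 120, 61) 5113.0
tray side []
ref side0 [((345, 222, 26, 23), 162.0), ((335, 223, 21, 16), 144.0)]
```

Emit:
{"method": "servo_tool", "body": {
  "deltas": [
    [[0.0029, -0.0046, 0.0007], [0, 0, 0]],
    [[0.0058, -0.0093, 0.0014], [0, 0, 0]],
    [[0.0077, -0.0124, 0.0019], [0, 0, 0]],
    [[0.0097, -0.0155, 0.0024], [0, 0, 0]],
    [[0.0097, -0.0155, 0.0024], [0, 0, 0]],
    [[0.0097, -0.0155, 0.0024], [0, 0, 0]],
    [[0.0097, -0.0155, 0.0024], [0, 0, 0]],
    [[0.0097, -0.0155, 0.0024], [0, 0, 0]],
    [[0.0097, -0.0155, 0.0024], [0, 0, 0]],
    [[0.0097, -0.0155, 0.0024], [0, 0, 0]],
    [[0.0097, -0.0155, 0.0024], [0, 0, 0]],
    [[0.0097, -0.0155, 0.0024], [0, 0, 0]],
    [[0.0097, -0.0155, 0.0024], [0, 0, 0]],
    [[0.0097, -0.0155, 0.0024], [0, 0, 0]],
    [[0.0097, -0.0155, 0.0024], [0, 0, 0]],
    [[0.0097, -0.0155, 0.0024], [0, 0, 0]],
    [[0.0077, -0.0124, 0.0019], [0, 0, 0]],
    [[0.0048, -0.0078, 0.0012], [0, 0, 0]],
    [[0, 0, 0], [0, 0, 0]]
  ]
}}

```text
time: 43.42
tool_pos: [344.9, -226.2, 241.6]
tcp_rot: [3.141, -0.352, 3.072]
contact_force: [-0.4, -0.3, -1.2]
grip_width: 15.7
finger_force: 30.0
```

```bash
python3 nn.py w17|head -3
```

```text
(225, 0, 180, 142) 21295.5 111 [ 145.3 -212.8   24. ] tool [113.   -1.1 273.2]
(363, 217, 42, 28) 716.0 22 [ 338.4 -146.1   24. ] tool [-63.5  78.8 208.5]
(225, 216, 36, 29) 573.0 22 [ 325.3 -303.9   24. ] tool [-61.4 -79.5 209.1]
```

Emit:
{"method": "servo_tool", "body": {
  "deltas": [
    [[0, 0, 0], [-1, 0, 2.8]],
    [[0, 0, 0], [-2.1, 0, 5.6]],
    [[0, 0, 0], [-3.1, 0, 8.45]],
    [[0, 0, 0], [-3.1, 0, 8.45]],
    [[0, 0, 0], [-3.1, 0, 8.45]],
    [[0, 0, 0], [-3.1, 0, 8.45]],
    [[0, 0, 0], [-3.1, 0, 8.45]],
    [[0, 0, 0], [-3.1, 0, 8.45]],
    [[0, 0, 0], [-3.1, 0, 8.45]],
    [[0, 0, 0], [-3.1, 0, 8.45]],
    [[0, 0, 0], [-3.1, 0, 8.45]],
    [[0, 0, 0], [-3.1, 0, 8.45]],
    [[0, 0, 0], [-3.1, 0, 8.45]]
  ]
}}

```text
time: 45.1
tool_pos: [345.3, -225.6, 241.5]
tcp_rot: [-3.14, -0.352, 1.184]
contact_force: [-0.3, 0.1, -1.6]
grip_width: 15.8
finger_force: 30.0
```

Emit:
{"method": "servo_tool", "body": {
  "deltas": [
    [[0, 0, 0], [-3.1, 0, 8.45]],
    [[0, 0, 0], [-3.1, 0, 8.45]],
    [[0, 0, 0], [-3.1, 0, 8.45]],
    [[0, 0, 0], [-3.1, 0, 8.45]],
    [[0, 0, 0], [-3.1, 0, 8.45]],
    [[0, 0, 0], [-3.1, 0, 8.45]],
    [[0, 0, 0], [-3.1, 0, 8.45]],
    [[0, 0, 0], [-3.1, 0, 8.45]],
    [[0, 0, 0], [-3.1, 0, 8.45]],
    [[0, 0, 0], [-3.1, 0, 8.45]],
    [[0, 0, 0], [-2.4, 0, 6.6]],
    [[0, 0, 0], [-1, 0, 2.8]],
    [[0, 0, 0], [0, 0, 0]],
    [[0, 0, 0], [0, 0, 0]]
  ]
}}

```text
time: 46.85
tool_pos: [345.2, -225.5, 241.4]
tcp_rot: [-3.14, -0.35, -0.556]
contact_force: [-0.3, 0.5, -1.2]
grip_width: 15.6
finger_force: 30.0
```

```bash
python3 nn.py w18|tail -2; python3 - <<'E'
from h import *
c,im=snap("scene","c18"); 
# bowl rim in scene: lacquer mask
m=hsvmask(im,(0,130,40),(10,255,170)); m[:,260:]=0
for b in blobs(m,300): print(cv2.boundingRect(b),cv2.contourArea(b))
# pan region comparison
a=cv2.imread("pics/w16.png"); b=cv2.imread("pics/w18.png")
for i in (a,b):
    h=cv2.cvtColor(i,cv2.COLOR_BGR2HSV); print(((h[112:205,250:380,1]>90)&(h[112:205,250:380,2]<160)).sum(0)[::10])
c=cam("wrist"); print(c[1])
w=cv2.imread("pics/w18.png"); cv2.imwrite("pics/v18.png",np.hstack([w[0:300,60:540],cv2.resize(im[170:310,100:250],(321,300))[:,:,::-1]]))
E
```

```text
[ 345.2 -225.7  241.4] [-3.1 -0.4 -0.6] [-0.4  0.1 -2. ]
steel [(249, 108, 126, 94), (244, 213, 141, 6)]
(0, 143, 260, 257) 46176.5
(0, 0, 80, 68) 2416.5
(204, 165, 56, 38) 523.0
(168, 145, 30, 24) 339.5
[ 0  0 37 39 41 38 44  7 29 35 21 18 29]
[ 0  0 40 48 51 50 44  7 19 31 38 39 35]
[ 358.5 -234.   415.8]
```

Emit:
{"method": "servo_tool", "body": {
  "deltas": [
    [[0, 0.004, 0], [0, -6, 0]],
    [[-0.004, 0, 0.016], [0, -4, 0]],
    [[-0.003, 0, 0.02], [0, -6, 0]],
    [[0.0013, 0, 0.005], [0, -7, 0]],
    [[0.0094, 0, -0.0024], [0, -8, 0]],
    [[0.0145, 0, -0.0056], [0, -8, 0]],
    [[0.0149, 0, -0.0072], [0, -8, 0]],
    [[0.0129, 0, -0.0067], [0, -8, 0]],
    [[0.0127, 0, -0.0085], [0, -8, 0]],
    [[0.0119, 0, -0.0103], [0, -8, 0]],
    [[0.0102, 0, -0.0112], [0, -8, 0]],
    [[0, 0, 0], [0, 0, 0]],
    [[0, 0, 0], [0, 0, 0]],
    [[0, 0, 0], [0, 0, 0]]
  ]
}}

```text
time: 48.7
tool_pos: [431.4, -284.3, 207.4]
tcp_rot: [-3.139, 1.023, -0.555]
contact_force: [-0.9, -0.3, -1.4]
grip_width: 16.0
finger_force: 30.0
```

```bash
python3 nn.py w19|tail -3; python3 - <<'E'
from h import *
a=cv2.imread("pics/w11.png"); b=cv2.imread("pics/w19.png")
for i in (a,b):
    h=cv2.cvtColor(i,cv2.COLOR_BGR2HSV); print(((h[112:205,250:380,1]>90)&(h[112:205,250:380,2]<160)).sum(0)[::10])
E
```

```text
(225, 0, 180, 111) 18623.0 102 [ 367.1 -243.8   24. ] tool [117.   -0.2 160.4]
[ 431.4 -284.2  207.5] [-3.1  1.  -0.6] [ 0.1  0.2 -1.1]
steel [(225, 108, 180, 137)]
[0 0 0 0 0 0 0 0 0 0 0 0 0]
[0 0 0 0 0 0 0 0 0 0 0 0 0]
```

Emit:
{"method": "servo_tool", "body": {
  "deltas": [
    [[-0.017, 0, -0.01], [0, 0, 0]],
    [[-0.017, 0, -0.01], [0, 0, 0]],
    [[-0.017, 0, -0.01], [0, 0, 0]],
    [[0, 0, 0], [0, 8, 0]],
    [[0, 0, 0], [0, 9, 0]],
    [[0, 0, 0], [0, 9, 0]],
    [[0, 0, 0], [0, 9, 0]],
    [[0, 0, 0], [0, 8, 0]],
    [[0, 0, 0], [0, 8, 0]],
    [[0, 0, 0], [0, 7.7, 0]],
    [[0, 0, 0], [0, 0, 0]],
    [[0, 0, 0], [0, 0, 0]]
  ]
}}

```text
time: 50.25
tool_pos: [431.0, -284.2, 265.3]
tcp_rot: [-3.141, 0.004, -0.557]
contact_force: [1.3, -0.7, -1.4]
grip_width: 15.4
finger_force: 30.0
```

Emit:
{"method": "servo_tool", "body": {
  "deltas": [
    [[0, 0, 0], [0, 0, -10]],
    [[0, 0, 0], [0, 0, -10]],
    [[0, 0, 0], [0, 0, -10]],
    [[0, 0, 0], [0, 0, -10]],
    [[0, 0, 0], [0, 0, -10]],
    [[0, 0, 0], [0, 0, -10]],
    [[0, 0, 0], [0, 0, -10]],
    [[0, 0, 0], [0, 0, -10]],
    [[0, 0, 0], [0, 0, -10]],
    [[0, 0, 0], [0, 0, -10]],
    [[0, 0, 0], [0, 0, -10]],
    [[0, 0, 0], [0, 0, -10]],
    [[0, 0, 0], [0, 0, -10]],
    [[0, 0, 0], [0, 0, -10]],
    [[0, 0, 0], [0, 0, -10]],
    [[0, 0, 0], [0, 0, -10]],
    [[0, 0, 0], [0, 0, -10]],
    [[0, 0, 0], [0, 0, -10]]
  ]
}}

```text
time: 52.5
tool_pos: [431.5, -284.5, 263.8]
tcp_rot: [3.14, -0.006, 2.591]
contact_force: [-0.7, 0.1, -1.0]
grip_width: 15.6
finger_force: 30.0
```

Emit:
{"method": "servo_tool", "body": {
  "deltas": [
    [[0.0148, 0.036, 0], [0, 0, 0]],
    [[0.0148, 0.036, 0], [0, 0, 0]],
    [[0.0148, 0.036, 0], [0, 0, 0]],
    [[0.0148, 0.036, 0], [0, 0, 0]],
    [[0.0148, 0.036, 0], [0, 0, 0]],
    [[0.0148, 0.036, 0], [0, 0, 0]],
    [[0.0148, 0.036, 0], [0, 0, 0]],
    [[0.0148, 0.036, 0], [0, 0, 0]],
    [[0.0148, 0.036, 0], [0, 0, 0]],
    [[0.0148, 0.036, 0], [0, 0, 0]],
    [[0.0148, 0.036, 0], [0, 0, 0]],
    [[0.0148, 0.036, 0], [0, 0, 0]],
    [[0.0148, 0.036, 0], [0, 0, 0]],
    [[0.0148, 0.036, 0], [0, 0, 0]],
    [[0, 0, 0], [0, 0, 0]],
    [[0, 0, 0], [0, 0, 0]]
  ]
}}

```text
time: 54.5
tool_pos: [521.7, 253.2, 264.9]
tcp_rot: [-3.141, -0.005, 2.585]
contact_force: [0.3, -0.5, -0.2]
grip_width: 15.5
finger_force: 30.0
```

```bash
cat > tilt.py <<'E'
from h import *
import sys
# handle edge directions from side & scene views -> 3D handle axis
o=bot.get_obs(); print(o['tool_pos'],o['tcp_rot'],o['joint_positions'].round(2))
c,im=snap("wrist",sys.argv[1]); T=Ro.from_euler('xyz',o['tcp_rot']).as_matrix()
b=hsvmask(im,(95,60,60),(125,255,255)); b[245:]=0
for q in blobs(b,800):
    P=plane(c,cv2.approxPolyDP(cv2.convexHull(q),6,True)[:,0],10); print("blue",P[:,:2].tolist())
g=hsvmask(im,(0,0,150),(180,50,255)); g[245:]=0; g[:,:225]=0; g[:,405:]=0
for q in blobs(g,800): print("steel",cv2.boundingRect(q))
E
python3 tilt.py w20
```

```text
[521.7 253.2 264.9] [-3.1 -0.   2.6] [ 0.3  0.4  1.3  0.   1.4 -0.7]
blue [[261.06307698812066, 174.22968759742406], [279.3547122296088, 203.68704478461723], [308.4947841503863, 212.73656343946402], [339.1918486457582, 198.40095040753135], [351.40492988264765, 165.14610047642407], [329.87990687859656, 128.48350006625725], [296.75884641103613, 122.35980265325878], [267.9524266131564, 141.94418822014833]]
blue [[446.2613765679276, 357.29865345669947], [489.3989081532228, 336.4354630347964], [421.7039319295655, 227.42802035975825], [390.69494854324347, 246.28943771192013]]
steel (244, 108, 142, 110)
```

```bash
python3 - <<'E'
from h import *
from scipy.optimize import least_squares
c=cam("wrist"); o=bot.get_obs(); T=Ro.from_euler('xyz',o['tcp_rot']).as_matrix()
rows={}
for f in("w4","w20"):
    im=cv2.imread(f"pics/{f}.png"); h=cv2.cvtColor(im,cv2.COLOR_BGR2HSV)
    s=[]
    for col in (270,280,290):
        k=np.where((h[80:240,col,1]<60)&(h[80:240,col,2]>110))[0]+80; s.append((k[0],k[-1]))
    rows[f]=np.mean(s,0); print(f,s)
def pred(p):
    a,s,dx=p; R=Ro.from_rotvec([0,-a,0]).as_matrix()
    pts=np.array([[77,-20,77.3],[11,-20,48.]])-[0,0,-19]+[dx,0,s]
    P=(pts@R.T+[0,0,-19])@T.T+o['tool_pos']; return proj(c,P)[:,1]
print("nominal pred",pred([0,0,0]))
off=rows["w4"]-pred([0,0,0])
for s in(-3,0,3):
  r=least_squares(lambda p:pred([p[0],s,p[1]])+off-rows["w20"],[0,0]); print(s,np.degrees(r.x[0]),r.x[1],r.fun)
E
```

```text
w4 [(np.int64(97), np.int64(209)), (np.int64(97), np.int64(210)), (np.int64(97), np.int64(210))]
w20 [(np.int64(108), np.int64(217)), (np.int64(108), np.int64(217)), (np.int64(108), np.int64(217))]
nominal pred [ 99.8 211.3]
-3 5.127731181561801 1.7265460794560046 [0. 0.]
0 3.67866126391344 -0.6156180447497359 [0. 0.]
3 2.1139562299257846 -3.2608334187294203 [-0.  0.]
```

Emit:
{"method": "servo_tool", "body": {
  "deltas": [
    [[0.002, -0.001, 0], [0, 4, 0]],
    [[0.002, 0, 0.03], [0, 0, 0]],
    [[0.003, 0, 0.04], [0, 0, 0]],
    [[0.003, 0, 0.04], [0, 0, 0]],
    [[0.002, 0, 0.035], [0, 0, 0]],
    [[0.001, 0, 0.018], [0, 0, 0]],
    [[0, 0, 0.005], [0, 0, 0]],
    [[0, 0, 0], [0, 0, 0]],
    [[0, 0, 0], [0, 0, 0]]
  ]
}}

```text
time: 55.68
tool_pos: [500.3, 266.1, 100.0]
tcp_rot: [3.139, -0.072, 2.584]
contact_force: [-0.6, 0.4, -1.0]
grip_width: 15.9
finger_force: 30.0
```

Emit:
{"method": "servo_tool", "body": {
  "deltas": [
    [[0, 0, 0.002], [0, 0, 0]],
    [[0, 0, 0.001], [0, 0, 0]],
    [[0, 0, 0], [0, 0, 0]],
    [[0, 0, 0], [0, 0, 0]]
  ]
}}

```text
time: 56.18
tool_pos: [499.3, 266.3, 95.9]
tcp_rot: [3.14, -0.073, 2.585]
contact_force: [0.6, -0.2, -1.1]
grip_width: 16.2
finger_force: 30.0
```

Emit:
{"method": "servo_tool", "body": {
  "deltas": [
    [[-0.008, 0, -0.0006], [0, 0, 0]],
    [[-0.009, 0, -0.0006], [0, 0, 0]],
    [[0, 0, 0.002], [0, 0, 0]],
    [[0, 0, 0.001], [0, 0, 0]],
    [[0, 0, 0.001], [0, 0, 0]],
    [[0, 0, 0], [0, 0, 0]]
  ]
}}

```text
time: 56.92
tool_pos: [513.3, 257.5, 91.8]
tcp_rot: [3.14, -0.074, 2.585]
contact_force: [-0.1, 0.5, -1.7]
grip_width: 15.6
finger_force: 30.0
```

Emit:
{"method": "servo_tool", "body": {
  "deltas": [
    [[0, 0, 0.001], [0, 0, 0]],
    [[0, 0, 0.001], [0, 0, 0]],
    [[0, 0, 0], [0, 0, 0]]
  ]
}}

```text
time: 57.3
tool_pos: [513.3, 257.5, 89.8]
tcp_rot: [3.14, -0.074, 2.585]
contact_force: [0.8, -0.8, -0.9]
grip_width: 15.7
finger_force: 30.0
```

Emit:
{"method": "servo_tool", "body": {
  "deltas": [
    [[0, 0, 0.001], [0, 0, 0]],
    [[0, 0, 0.0005], [0, 0, 0]],
    [[0, 0, 0], [0, 0, 0]]
  ]
}}

```text
time: 57.68
tool_pos: [513.5, 257.6, 89.0]
tcp_rot: [3.14, -0.073, 2.585]
contact_force: [-1.4, -1.0, 4.9]
grip_width: 15.8
finger_force: 30.0
```

Emit:
{"method": "servo_tool", "body": {
  "deltas": [
    [[0, 0, 0], [0, 0, 0]],
    [[0, 0, 0], [0, 0, 0]],
    [[0, 0, 0], [0, 0, 0]],
    [[0, 0, 0], [0, 0, 0]],
    [[0.002, 0, -0.03], [0, 0, 0]],
    [[0.003, 0, -0.04], [0, 0, 0]],
    [[0.003, 0, -0.04], [0, 0, 0]],
    [[0.003, 0, -0.045], [0, 0, 0]],
    [[0.003, 0, -0.045], [0, 0, 0]],
    [[0, 0, 0], [0, -4.2, 0]],
    [[0, 0, 0], [0, 0, 0]]
  ],
  "fingers": 1
}}

```text
time: 59.05
tool_pos: [513.1, 257.5, 289.4]
tcp_rot: [3.14, -0.0, 2.586]
contact_force: [0.3, 0.7, -1.3]
grip_width: 91.5
finger_force: 0.0
```

```bash
python3 tilt.py w21; python3 - <<'E'
from h import *
c=cam("wrist"); im=cv2.imread("pics/w21.png")[:,:,::-1].copy()
g=hsvmask(im,(0,0,120),(180,50,255)); g[240:]=0; g[:,:225]=0; g[:,405:]=0
for q in blobs(g,800):
    a=cv2.approxPolyDP(cv2.convexHull(q),5,True)[:,0]; print(a.tolist(),plane(c,a,12)[:,:2].tolist())
s,i2=snap("side","s21")
h=hsvmask(im,(8,80,100),(20,220,255)); h[260:]=0; h[:,:250]=0;h[:,:390][:, :0]=0
for q in blobs(h[:,:400],150): print("hand",cv2.boundingRect(q))
E
```

```text
[513.1 257.5 289.4] [ 3.1 -0.   2.6] [ 0.3  0.4  1.3  0.   1.5 -0.7]
blue [[443.4290735104705, 356.90105055351], [556.5356279607728, 304.8003162084124], [503.9976890628352, 190.5789946887307], [390.9336758551389, 242.73564786554127]]
blue [[264.3314235132457, 185.27723667397055], [286.96407948887946, 208.41388589523382], [321.0899986040626, 210.45207207036196], [345.4286633022282, 190.36746166452548], [350.7550915669159, 156.50994348119593], [330.8582636101541, 128.70652033571665], [290.64197891134404, 124.74235290021153], [265.2746815948549, 148.08350574667597]]
steel (277, 101, 76, 60)
[[350, 101], [351, 159], [277, 159], [278, 101]] [[470.50199723410867, 334.9313069136625], [531.0447206257937, 301.1339842595611], [482.491691244346, 222.9209457937292], [425.3573258594994, 262.1608460792858]]
hand (250, 131, 150, 129)
hand (250, 0, 150, 142)
hand (250, 143, 20, 69)
```

Emit:
{"method": "servo_tool", "body": {
  "deltas": [
    [[0, 0, 0], [0, 0, 9.7]],
    [[0, 0, 0], [0, 0, 9.7]],
    [[0, 0, 0], [0, 0, 9.7]],
    [[0, 0, 0], [0, 0, 9.7]],
    [[0, 0, 0], [0, 0, 9.7]],
    [[0, 0, 0], [0, 0, 9.7]],
    [[-0.043, 0.002, -0.001], [0, 0, 0]],
    [[-0.045, 0.002, -0.001], [0, 0, 0]],
    [[-0.045, 0.002, -0.001], [0, 0, 0]],
    [[-0.045, 0.002, -0.001], [0, 0, 0]],
    [[-0.045, 0.002, -0.001], [0, 0, 0]],
    [[-0.045, 0.002, -0.001], [0, 0, 0]],
    [[-0.045, 0.002, -0.001], [0, 0, 0]],
    [[-0.045, 0.002, -0.001], [0, 0, 0]],
    [[-0.045, 0.002, -0.001], [0, 0, 0]],
    [[-0.045, 0.002, -0.001], [0, 0, 0]],
    [[-0.045, 0.002, -0.001], [0, 0, 0]],
    [[-0.045, 0.002, -0.001], [0, 0, 0]],
    [[-0.03, 0.002, -0.001], [0, 0, 0]],
    [[0, 0, 0], [0, 0, 0]]
  ]
}}

```text
time: 61.65
tool_pos: [538.0, -313.5, 299.2]
tcp_rot: [-3.14, -0.004, 1.566]
contact_force: [0.1, 0.6, 0.1]
grip_width: 91.9
finger_force: 0.0
```

```bash
python3 - <<'E'
from h import *
o=bot.get_obs(); print(o['tool_pos'],o['tcp_rot'])
c,w=snap("wrist","w22"); s,i2=snap("side","s22"); s,i3=snap("scene","c22")
cv2.imwrite("pics/v22.png",np.vstack([w[:250],np.hstack([cv2.resize(i2[180:340,370:530],(250,250)),cv2.resize(i3[170:330,90:250],(250,250)),cv2.resize(i2[150:250,240:296],(140,250))])])[:,:,::-1])
E
```

```text
[ 538.  -313.5  299.2] [-3.1 -0.   1.6]
```

View pics/v22.png

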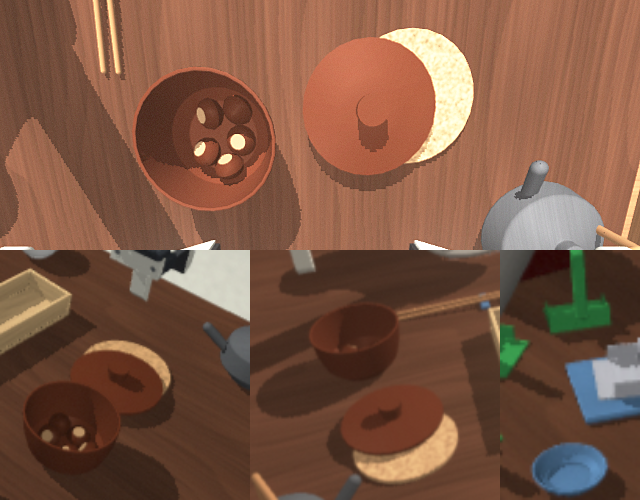

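Last view: five nuts in the bowl (rim 134–274 × 67–210 px); lid shifted but level on the trivet (303–436 × 38–175 px, knob at (372,110)).

```bash
python3 - <<'E'
from h import *
c=cam("wrist"); im=cv2.imread("pics/w22.png")[:,:,::-1].copy()
def circ(P):
    P=P[:,:2]; s=np.linalg.lstsq(np.c_[2*P,np.ones(len(P))],(P**2).sum(1),rcond=None)[0]; return s[:2],np.sqrt(s[2]+s[:2]@s[:2])
print("lid",circ(plane(c,[(303,106),(436,104),(368,38),(369,175),(322,57),(416,57)],21)))
print("bowl",circ(plane(c,[(134.5,138),(274,140),(203,67),(206,210)],88)))
print("knob",plane(c,(372,109),51))
m=hsvmask(im,(0,120,60),(10,255,255))
# refine lid by brightness/saturation mask
h=cv2.cvtColor(im,cv2.COLOR_RGB2HSV); print(h[70,340],h[30,340],h[150,400],h[200,370],h[100,150],h[200,204],h[230,204])
E
```

```text
lid (array([ 604. , -242.7]), np.float64(80.04250347811686))
bowl (array([ 423.7, -274.4]), np.float64(73.43303957911066))
knob [[ 603.4 -241.3   51. ]]
[  8 148 204] [  9 128 161] [  8 155 178] [ 10 130 159] [  9 153  80] [  8 152 161] [ 10 112 127]
```

Emit:
{"method": "servo_tool", "body": {
  "deltas": [
    [[0.035, 0.033, 0.01], [0, 0, 0]],
    [[0.036, 0.0325, 0.03], [0, 0, 0]],
    [[0, 0, 0.045], [0, 0, 0]],
    [[0, 0, 0.045], [0, 0, 0]],
    [[0, 0, 0.045], [0, 0, 0]],
    [[0, 0, 0.045], [0, 0, 0]],
    [[0, 0, 0.03], [0, 0, 0]],
    [[0, 0, 0.013], [0, 0, 0]],
    [[0, 0, 0], [0, 0, 0]],
    [[0, 0, 0], [0, 0, 0]]
  ]
}}

```text
time: 63.05
tool_pos: [605.5, -240.1, 40.0]
tcp_rot: [3.139, -0.0, 1.569]
contact_force: [-0.3, 0.6, -0.4]
grip_width: 91.7
finger_force: 0.0
```

Emit:
{"method": "servo_tool", "body": {
  "deltas": [
    [[0, 0, 0.001], [0, 0, 0]],
    [[0, 0, 0], [0, 0, 0]],
    [[0, 0, 0], [0, 0, 0]],
    [[0, 0, 0], [0, 0, 0]],
    [[0, 0, 0], [0, 0, 0]],
    [[0, 0, 0], [0, 0, 0]],
    [[0, 0, 0], [0, 0, 0]],
    [[0, 0, 0], [0, 0, 0]]
  ],
  "fingers": 0
}}

```text
time: 64.05
tool_pos: [604.4, -239.9, 37.2]
tcp_rot: [3.141, -0.001, 1.569]
contact_force: [-0.6, -1.3, 0.7]
grip_width: 34.7
finger_force: 30.0
```

Emit:
{"method": "servo_tool", "body": {
  "deltas": [
    [[0, 0, -0.01], [0, 0, 0]],
    [[0, 0, -0.03], [0, 0, 0]],
    [[0, 0, -0.03], [0, 0, 0]],
    [[0, 0, -0.03], [0, 0, 0]],
    [[0, 0, -0.015], [0, 0, 0]],
    [[-0.004, -0.02, 0], [0, 0, 0]],
    [[-0.005, -0.026, 0], [0, 0, 0]],
    [[-0.005, -0.027, 0], [0, 0, 0]],
    [[-0.005, -0.027, 0], [0, 0, 0]],
    [[-0.005, -0.027, 0], [0, 0, 0]],
    [[-0.005, -0.027, 0], [0, 0, 0]],
    [[-0.005, -0.02, 0], [0, 0, 0]],
    [[0, -0.008, 0], [0, 0, 0]],
    [[0, 0, 0], [0, 0, 0]],
    [[0, 0, 0], [0, 0, 0]]
  ]
}}

```text
time: 65.92
tool_pos: [423.0, -273.6, 152.1]
tcp_rot: [3.141, -0.001, 1.569]
contact_force: [-0.8, 0.2, -1.9]
grip_width: 34.6
finger_force: 30.0
```

```bash
python3 - <<'E'
from h import *
def circ(P):
    P=P[:,:2]; s=np.linalg.lstsq(np.c_[2*P,np.ones(len(P))],(P**2).sum(1),rcond=None)[0]; return s[:2],np.sqrt(s[2]+s[:2]@s[:2])
o=bot.get_obs(); print(o['tool_pos'],o['contact_force'])
c,im=snap("wrist","w23"); s,i2=snap("side","s23"); s3,i3=snap("scene","c23")
# lid upper arc in wrist view: for columns find first reddish-bright row
h=cv2.cvtColor(im,cv2.COLOR_RGB2HSV); m=((h[...,1]>140)&(h[...,0]<10)&(h[...,2]>120)).astype(np.uint8)*255
m[240:]=0; m=cv2.morphologyEx(m,cv2.MORPH_OPEN,np.ones((5,5)))
for b in blobs(m,2000):
    print(cv2.boundingRect(b)); p=b[:,0].astype(float); x,y,w,hh=cv2.boundingRect(b); up=p[p[:,1]<y+hh*.5]
    z=o['tool_pos'][2]-29.2+13; P=plane(c,up,z); ctr,r=circ(P); 
    for _ in range(3):
        e=np.abs(np.linalg.norm(P[:,:2]-ctr,axis=1)-r); P=P[e<2.5*max(np.median(e),.5)]; ctr,r=circ(P)
    print("lid",ctr,r,len(P))
E
```

```text
[ 423.  -273.6  152.1] [-0.8  0.2 -1.9]
(167, 106, 296, 134)
lid [ 422.9 -279.6] 79.9490775325082 271
```

Emit:
{"method": "servo_tool", "body": {
  "deltas": [
    [[0.002, 0, 0.01], [0, 0, 0]],
    [[0, 0, 0.015], [0, 0, 0]],
    [[0, 0, 0.01], [0, 0, 0]],
    [[0, 0, 0.004], [0, 0, 0]],
    [[0, 0, 0], [0, 0, 0]],
    [[0, 0, 0], [0, 0, 0]]
  ]
}}

```text
time: 66.82
tool_pos: [422.6, -271.9, 113.5]
tcp_rot: [3.14, -0.001, 1.569]
contact_force: [0.3, 1.3, -1.6]
grip_width: 34.7
finger_force: 30.0
```

Emit:
{"method": "servo_tool", "body": {
  "deltas": [
    [[0, 0, 0.001], [0, 0, 0]],
    [[0, 0, 0.001], [0, 0, 0]],
    [[0, 0, 0], [0, 0, 0]]
  ]
}}

```text
time: 67.2
tool_pos: [422.4, -271.6, 111.1]
tcp_rot: [3.141, -0.001, 1.569]
contact_force: [0.3, -0.3, -1.4]
grip_width: 35.0
finger_force: 30.0
```

Emit:
{"method": "servo_tool", "body": {
  "deltas": [
    [[0, 0, 0.001], [0, 0, 0]],
    [[0, 0, 0.001], [0, 0, 0]],
    [[0, 0, 0], [0, 0, 0]]
  ]
}}

```text
time: 67.58
tool_pos: [422.4, -271.7, 109.2]
tcp_rot: [3.141, -0.001, 1.569]
contact_force: [-0.1, 0.9, -1.0]
grip_width: 34.9
finger_force: 30.0
```

Emit:
{"method": "servo_tool", "body": {
  "deltas": [
    [[0, 0, 0.001], [0, 0, 0]],
    [[0, 0, 0.0005], [0, 0, 0]],
    [[0, 0, 0], [0, 0, 0]]
  ]
}}

```text
time: 67.95
tool_pos: [422.5, -271.7, 109.1]
tcp_rot: [3.14, -0.0, 1.569]
contact_force: [-3.4, 3.6, 11.7]
grip_width: 34.8
finger_force: 30.0
```

Seated. Release and retreat.

Emit:
{"method": "servo_tool", "body": {
  "deltas": [
    [[0, 0, 0], [0, 0, 0]],
    [[0, 0, 0], [0, 0, 0]],
    [[0, 0, 0], [0, 0, 0]],
    [[0, 0, 0], [0, 0, 0]],
    [[0, 0, -0.02], [0, 0, 0]],
    [[0, 0, -0.04], [0, 0, 0]],
    [[0, 0, -0.05], [0, 0, 0]],
    [[-0.045, 0, -0.04], [0, 0, 0]],
    [[0, 0, 0], [0, 0, 0]],
    [[0, 0, 0], [0, 0, 0]]
  ],
  "fingers": 1
}}

```text
time: 69.2
tool_pos: [421.7, -316.1, 256.4]
tcp_rot: [-3.141, -0.003, 1.568]
contact_force: [-0.0, 1.0, 0.1]
grip_width: 91.7
finger_force: 0.0
```

```bash
python3 - <<'E'
from h import *
def circ(P):
    P=P[:,:2]; s=np.linalg.lstsq(np.c_[2*P,np.ones(len(P))],(P**2).sum(1),rcond=None)[0]; return s[:2],np.sqrt(s[2]+s[:2]@s[:2])
o=bot.get_obs(); print(o['tool_pos'])
c,im=snap("wrist","w24"); s,i2=snap("side","s24")
for name,im in(("w1",cv2.imread("pics/w1.png")[:,:,::-1].copy()),("w24",im)):
    h=cv2.cvtColor(im,cv2.COLOR_RGB2HSV); m=((h[...,1]>140)&(h[...,0]<10)&(h[...,2]>110)).astype(np.uint8)*255
    m[240:]=0; m=cv2.morphologyEx(m,cv2.MORPH_OPEN,np.ones((5,5)))
    b=blobs(m,2000)[0]; q=cv2.convexHull(b)
    print(name,cv2.boundingRect(b),cv2.fitEllipse(q))
    for z in (93,): print(circ(plane(c,q[:,0],z)))
# side view: lid/bowl silhouette vs start
for f in("side0","s24"):
    im=cv2.imread(f"pics/{f}.png")[:,:,::-1].copy(); m=hsvmask(im,(0,120,50),(9,255,150)); m[:,:370]=0;m[:,470:]=0;m[:250]=0
    print(f,[cv2.boundingRect(b) for b in blobs(m,300)])
E
```

```text
[ 421.7 -316.1  256.4]
w1 (220, 46, 175, 178) ((307.1163330078125, 134.19143676757812), (175.41026306152344, 178.01710510253906), 166.19430541992188)
(array([ 415.1, -273. ]), np.float64(79.37362993493949))
w24 (228, 50, 176, 178) ((315.1300354003906, 138.62879943847656), (176.06443786621094, 177.5684356689453), 178.32516479492188)
(array([ 422.4, -277. ]), np.float64(79.83065915196161))
side0 [(382, 260, 70, 66)]
s24 [(380, 260, 71, 70)]
```

```bash
python3 - <<'E'
from h import *
c,im=snap("scene","c25")
for f,n,o in(("side0","side",(479.3,281.7,-31)),("s24","side",(475.9,281,-32)),("scene0","scene",(479.3,281.7,-31)),("c25","scene",(475.9,281,-32))):
    cc=cam(n); im=cv2.imread(f"pics/{f}.png")[:,:,::-1].copy()
    a=np.radians(o[2]); x,y=o[0]+44*np.cos(a),o[1]+44*np.sin(a)
    Q=proj(cc,[[x,y,145],[x,y,60]]); 
    u=Q.mean(0); m=hsvmask(im,(8,90,50),(20,255,255)); m2=np.zeros_like(m)
    x0,y0=int(Q[:,0].min()-12),int(Q[:,1].min()-10); m2[y0:int(Q[:,1].max()+3),x0:int(Q[:,0].max()+12)]=255; m&=m2
    b=blobs(m,30)
    vx=cv2.fitLine(b[0],cv2.DIST_L2,0,.01,.01).ravel() if b else None
    print(f,"pred",Q.tolist(),"bbox",[cv2.boundingRect(q) for q in b],"line",vx, "pred dir",(Q[1]-Q[0])/np.linalg.norm(Q[1]-Q[0]))
E
```

```text
side0 pred [[300.49996980234806, 164.45527339514493], [301.1172384959303, 186.64666084617426]] bbox [(288, 154, 25, 35)] line [  0.1   1.  299.8 171.4] pred dir [0. 1.]
s24 pred [[299.8605157850752, 165.0458082944329], [300.5004655774239, 187.26136510610928]] bbox [(287, 155, 25, 35)] line [  0.1   1.  299.1 172. ] pred dir [0. 1.]
scene0 pred [[351.3150309784296, 178.6985864637188], [350.5682422492489, 203.64418225532359]] bbox [(338, 168, 25, 38)] line [  0.4  -0.9 352.1 186.1] pred dir [-0.  1.]
c25 pred [[350.32115348532386, 178.15822024212818], [349.6105753832853, 203.0749238498925]] bbox [(337, 168, 25, 38)] line [  0.4  -0.9 351.5 186.3] pred dir [-0.  1.]
```

```bash
python3 - <<'E'
import cv2
for a,b,tops,base in(("side0","s24",(292,158,18,16),(274,184,40,26)),("scene0","c25",(342,172,18,16),(330,198,42,24))):
    A,B=cv2.imread(f"pics/{a}.png"),cv2.imread(f"pics/{b}.png")
    for n,(x,y,w,h) in(("top",tops),("base",base)):
        r=cv2.matchTemplate(B[y-8:y+h+8,x-8:x+w+8],A[y:y+h,x:x+w],cv2.TM_CCOEFF_NORMED); _,v,_,l=cv2.minMaxLoc(r); print(a,n,l[0]-8,l[1]-8,round(v,2))
E
```

```text
side0 top 0 0 0.94
side0 base 0 0 0.98
scene0 top 0 0 0.99
scene0 base 0 0 0.99
```

The scoop stands exactly as it did at the start; handing in.

```bash
python3 -c "
from plant import bot
print(bot.close_job())"
```

```text
the job is handed in; nothing more can be done
None
```

I handed the job in at about 69 s; no verdict came back, but my last measurements show all five chestnuts in the bowl with the lid seated on it, and the scoop standing on its saucer as at the start.

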